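Load the cell into the lit base of a turned figure

ROBOT

A 7-joint arm with a two-finger parallel gripper is mounted at the origin on the work surface. World frame = base frame: x ahead of the robot, y to its left, z up, the work surface at z = 0. Lengths are in m, angles in rad, forces in N, time in s.
With the tool pointing down it reaches from about 0.425 to 0.925 m from the base axis. Payload 6.8 kg.
Tool frame: the origin (TCP) lies at the very end of the fingers, on their centre line; the grasp point (between the pads) lies arm.tcp_to_grasp behind it (arm.tcp_to_grasp is the distance from the TCP to the grasp point, in m); z points along the fingers, y is the line along which they close (so a half turn about z gives the same grasp; the last joint's range is limited). The gripper opens to 85 mm and grips with 20 to 120 N. Pads are 22 mm wide; open, the fingers measure 114 mm over their backs; the gripper's body (76 mm by 85 mm) begins 54 mm behind the grasp point. The pads swing forward as they close: fully open they stand 13 mm farther back than shut.
Start: joints at [-1.435, 0.477, 0.022, 1.555, -0.011, 1.109, -0.083], TCP at [0.163, 0.655, 0.198] pointing down, gripper open.
Joint ranges: [-2.96, 2.96], [-0.34, 2.1], [-1.41, 1.46], [0.24, 2.44], [-1.37, 4.51], [0.17, 1.92], [-2.96, 2.96]. Speed limits (rad/s): [2.39, 2.39, 3.14, 3.14, 3.14, 3.14, 3.14].

INTERFACE

Orientations are given as a unit quaternion [x, y, z, w].
In Python, from bench import arm gives the robot as it stands.
- The arm moves only by the shell command python3 -m jog 'ROWS'. ROWS is JSON, a list of rows, each an object of numbers: "tx", "ty", "tz": the shift along the tool's x, y, z in mm; "wx", "wy", "wz": the turn, a rotation vector about the tool's x, y, z in degrees; "claw": the opening, from 0 (shut) to 1 (fully open). In form: [{"tx": .., "ty": .., "tz": .., "wx": .., "wy": .., "wz": .., "claw": ..}, ...]. A call has 1 to 10 rows; each row shifts and turns the commanded pose from where the row before left it, along the tool's axes as they then stand; what a row does not reach is not made up. A row lasts 1/10 s, in which the tool goes at most 50 mm and 8.59 degrees, less where a joint would pass 70% of its speed; a pose out of reach is approached as far as the arm can. A call is refused whole if a number of a shift passes 50 or a number of a turn 8.59, either way. A call with a gripper value outside its range is refused whole. The fingers move at their own pace and stop on an object; the grip force is fixed at half the most. Time passes only in rows, so rows that do not move let the fingers close. It gives the time, the measured TCP pose, the force, the opening and the grip force at its end, in the units of the state.
- arm.get_obs(): the state, without advancing time (a new reading comes with each control period).
- arm.capture(name): name is "scene" or "top" or "wrist"; returns (picture, depth): 384x512x3 uint8, red, green, blue; 384x512 float32, m along the optical axis (not along the pixel's ray), 0 where there is no reading.
- arm.camera_model(name): a dict with "fx", "fy", "cx", "cy" (pixels), "world_from_camera" (4x4, takes a point from camera to world coordinates); the wrist camera has in their place "hand_eye" (4x4, takes a point from camera to tool coordinates, whose origin is the TCP and whose axes are the flange's). Camera axes: x right, y down, z forward; pixel columns grow to the right and rows downward; lengths in m; the calibration is good to about 2 mm. A picture is of the moment at which its call begins: read the wrist's pose just before it. camera_model takes no time and is no camera call.
- arm.sign_off(): hands the job in; it is judged then, once.
The state is a dict: "time": time; "qpos": joint angles; "qvel": joint speeds; "joint_torque": joint torques, N m; "position": TCP position; "tcp_rot": TCP orientation; "contact_force": force on the tool from outside, world axes, zero at the start; "moment": the same for the moment, N m; "width": finger opening in m; "finger_force": force on a finger pad.
Only numpy, scipy, OpenCV 4.12 (cv2) and the standard library are available. Lean on these libraries where they do the work, as an engineer would, in place of code of your own. Each camera call takes 0.05 s, during which the arm holds its last target. There are 200 camera calls.

TASK

Take the longer of the two cells from its wooden rest and load it into the black holder on the wooden base: tilt it, put its flat end down against the sprung plate and push the spring in, then lower the other end (the one with the small nub) past the two lips until the cell lies fully down and is held. Push gently, a little over 10 N, and never force it (all the cell's contacts with the holder, summed, stay under 35 N), and leave the short cell and everything else standing where it is.

Things in the scene. Friction and masses are not known exactly. Their poses are not given: they have to be found in the camera images.
- cell: the longer cell: plain grey cylinder, diameter 21 mm, body 68 mm long plus a steel nub 7 mm across, 2 mm long on one end; 50 to 100 g. Lies level in a rest. Origin on its axis at mid-length of the 68 mm body; x runs along the axis from flat end to nub end (it may be rolled about x). Grip it across its diameter: rest and holder below it are 18 mm wide, fingers pass on both sides
- cell_flat (a point): centre of the cell's flat end face, 34 mm behind its origin
- cell_nub (a point): tip of the cell's nub, 36 mm ahead of its origin
- short_cell: the shorter cell, same diameter 21 mm, body only 48 mm long; origin and axes as for the longer one. Not to be moved
- rest_a: wooden rest under the longer cell: board 100 x 60 x 5 mm with a grooved block 46 mm long (x), 18 mm wide, 18 mm high; origin under its centre. The cell lies in the groove along x, its axis 26.4 mm above the table
- rest_b: wooden rest under the shorter cell, same as the other; the two may swap places
- plinth: fixed wooden base, 200 (x) x 150 (y) x 22 mm, origin under its centre. On its top: the black holder along x through the middle; a low round seat of radius 24 mm centred at x -20, y 50 mm, up to 33 mm above the table; a steel switch of radius 7 mm, 8 mm high, at x 85, y -60 mm
- bay (a point): nominal centre of the holder's bay, 47.4 mm above the table; x runs from sprung plate to lips, z up. The loaded cell's axis lies at this height, along x. The real holder, plate and lips together, sits up to 6 mm off along x, either way, not measured: find it by feel. Two ribs carry the cell; its sides are free for fingers from x -22 to +28 mm of the real holder's middle, down to 25 mm below
- spring_end (a point): nominal centre of the sprung plate's free face (real one up to 6 mm off along x), 32 mm behind bay; axes as bay. Steel plate 20 mm wide, from 9 mm below to 13 mm above this point. It slides to -x by at most 12 mm at 1 N per mm, no preload, then stops hard. Cheeks beside it, 24.6 mm apart, from 32 mm behind to 8 mm ahead of this point, tops 2.6 mm above it
- lip_end (a point): nominal centre of the face of the two end posts (real up to 6 mm off along x), 32 mm ahead of bay. Posts at y 6 to 13 mm either side, a gap between for the nub. On each a rounded lip, radius 3 mm, centred 12.8 mm above this height, reaching 3 mm in over the cell. Free bay 64 mm, so a held cell pushes the spring in 4 mm; with the cell tilted, passing the lips takes 10 to 12 mm (10 to 12 N)
- figure_a: green turned wooden figure 125 mm tall, a bystander to leave alone; origin under its centre
- figure_b: blue turned wooden figure 125 mm tall, a bystander to leave alone; origin under its centre
- tree: turned wooden tree 95 mm tall, a bystander to leave alone; origin under its centre
- glue: white bottle 40 mm across, 100 mm tall, a bystander to leave alone; origin under its centre
- jar: jar 56 mm across, 60 mm tall, a bystander to leave alone; origin under its centre
Mind the look-alikes: they are no part of the job. Leave any yellow look-alike of the cell alone.

How it is judged:
On the way, in this order (a step that is already met when the one before it is completed fails the run):
1. the longer cell is lifted clear of its rest (height (world z) of cell above 0.06 m), for 0.1 s.
2. the flat end is down in the holder at the sprung plate while the nub end is still up (z of cell_flat in the frame of bay below 0.012 m and x of cell_flat in the frame of bay between -0.058 and -0.022 m and y of cell_flat in the frame of bay between -0.006 and 0.006 m and z of cell_nub in the frame of bay above 0.012 m), for 0.1 s.
At the end, for the whole second after the job is handed in: the longer cell lies level in the holder, nub towards the lips: its axis within 2 mm above (3 mm below) the bay's height, within 3 mm sideways and 0.05 rad of the bay's line, its centre between 12 mm behind and 8 mm ahead of the nominal bay centre, at rest and let go (z of cell in the frame of bay between -0.003 and 0.002 m and y of cell in the frame of bay between -0.003 and 0.003 m and x of cell in the frame of bay between -0.012 and 0.008 m and x of cell_nub in the frame of bay above 0.02 m and angle between the x axis of cell and the x axis of bay, either way round below 0.05 rad and linear speed of cell below 0.01 m/s); the robot touches nothing.
It fails at once if the cell is forced against the holder or base, all contacts summed, with more than 35 N (contact force between cell and plinth above 35 N).
It fails at once if the gripper presses on the base or holder with more than 25 N (contact force between the arm and plinth above 25 N).
It fails at once if the short cell is moved more than 10 mm (distance of short_cell from where it was at the start of the episode above 0.01 m).
It fails at once if a figure, the tree, the bottle or the jar is moved more than 20 mm (distance of any of figure_a, figure_b, tree, glue, jar from where it was at the start of the episode above 0.02 m).
It also fails if it takes over 51 s, if anything falls off the work surface, if the arm or the gripper's body presses on something with over 40 N, if the wrist force passes 120 N, or if a joint passes its speed limit or range.

## Working session

There is one attempt and no reset: what is moved stays moved. The work goes in short steps, Python scripts to look and compute and a shell command to move; the robot and the scene stay as the last step left them, time stands still between calls to the robot, and variables do not carry over. Pictures are saved under pics/ and viewed, at most 10 in all, crops included, and the job is handed in when it is done.

```bash
ls; mkdir -p pics; python3 - <<'E'
from bench import arm
import cv2,numpy as np
o=arm.get_obs()
print({k:np.round(o[k],3) for k in o}, arm.tcp_to_grasp)
for n in ["scene","top"]:
    p,d=arm.capture(n)
    cv2.imwrite(f"pics/{n}0.png",p[...,::-1]); np.save(f"pics/{n}0.npy",d)
    m=arm.camera_model(n); print(n,{k:np.round(m[k],4).tolist() for k in m})
print(np.round(arm.camera_model("wrist")["hand_eye"],4))
E
```

```text
pics
{'time': np.float64(0.0), 'qpos': array([-1.435,  0.478,  0.022,  1.556, -0.012,  1.109, -0.083]), 'qvel': array([ 0.   ,  0.001,  0.001,  0.001,  0.   , -0.002,  0.001]), 'joint_torque': array([-0.0000e+00, -5.9646e+01,  1.6080e+00, -2.8119e+01,  1.3000e-02,
        1.0000e-02,  0.0000e+00]), 'position': array([0.163, 0.654, 0.197]), 'tcp_rot': array([ 0.122,  0.993, -0.001, -0.   ]), 'contact_force': array([-0.377, -0.301, -0.579]), 'moment': array([0.015, 0.044, 0.026]), 'finger_force': np.float64(0.0), 'width': np.float64(0.086)} 0.0187
scene {'fx': 440.7717, 'fy': 440.7717, 'cx': 251.0911, 'cy': 194.0912, 'world_from_camera': [[-0.4626, 0.7374, -0.4921, 1.1454], [0.8865, 0.3803, -0.2635, 0.2629], [-0.0072, -0.5582, -0.8297, 1.0754], [0.0, 0.0, 0.0, 1.0]]}
top {'fx': 491.5283, 'fy': 491.5283, 'cx': 247.1025, 'cy': 188.8084, 'world_from_camera': [[-0.0201, -0.9937, 0.1105, 0.4353], [-0.9998, 0.0195, -0.0063, -0.0256], [0.0041, -0.1106, -0.9939, 1.2541], [0.0, 0.0, 0.0, 1.0]]}
[[ 1.000e-04 -9.616e-01 -2.746e-01  7.030e-02]
 [ 1.000e+00 -0.000e+00  6.000e-04 -3.000e-04]
 [-6.000e-04 -2.746e-01  9.616e-01 -1.749e-01]
 [ 0.000e+00  0.000e+00  0.000e+00  1.000e+00]]
```

View pics/top0.png

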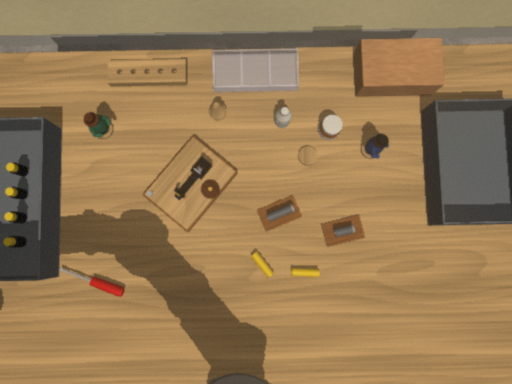

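View pics/scene0.png

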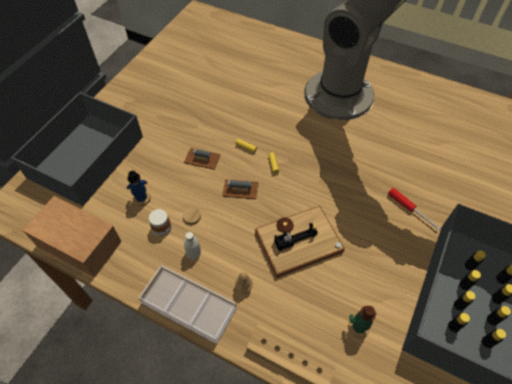

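The top view shows the longer cell at about px (281,211) and the short one at (343,229). The plinth is centred near (190,183), with the switch at (150,193) and the sprung-plate block at (204,163), so the lips are at the lower left. I'll cast rays from these and take a magnified crop.

```bash
cat > h.py <<'E'
import numpy as np,cv2
from bench import arm
from scipy.spatial.transform import Rotation as R
def ray(m,T,uv,z):
    d=T[:3,:3]@np.array([(uv[0]-m["cx"])/m["fx"],(uv[1]-m["cy"])/m["fy"],1.]); return T[:3,3]+d*(z-T[2,3])/d[2]
def fixed(n,uv,z):
    m=arm.camera_model(n); return ray(m,np.array(m["world_from_camera"]),uv,z)
def tool():
    o=arm.get_obs(); T=np.eye(4); T[:3,:3]=R.from_quat(o["tcp_rot"]).as_matrix(); T[:3,3]=o["position"]; return T
def wristT(T): return T@np.array(arm.camera_model("wrist")["hand_eye"])
def snap(n,f):
    T=tool(); p,d=arm.capture(n); cv2.imwrite(f"pics/{f}.png",p[...,::-1]); np.savez(f"pics/{f}.npz",p=p,d=d,T=T); return T,p,d
def down(az,tilt=0): # tool pointing down, tool x at azimuth az (deg), nub(+x) end raised by tilt
    a=np.radians(az); x=np.array([np.cos(a),np.sin(a),0]); z=np.array([0,0,-1.]); y=np.cross(z,x)
    return np.c_[x,y,z]@R.from_euler('y',tilt,degrees=True).as_matrix()
def delta(T,p,Rt):
    "tool-frame shift mm and turn deg from T to target"
    return np.round(T[:3,:3].T@(np.array(p)-T[:3,3])*1e3,1), np.round(R.from_matrix(T[:3,:3].T@Rt).as_rotvec(degrees=True),2)
E
python3 - <<'E'
from h import *
for nm,uv,z in [("cellA",(270,217),.03),("cellB",(293,206),.03),("short",(343,229),.03),("swi",(150,193),.03),("c1",(193,135),.022),("c2",(237,170),.022),("c3",(187,230),.022),("c4",(144,192),.022),("glue",(282,116),.05),("tree",(218,110),.05)]: print(nm,fixed("top",uv,z).round(3))
p=cv2.imread("pics/top0.png"); q=cv2.imread("pics/scene0.png")
a=cv2.resize(p[130:235,135:240],(400,400),interpolation=cv2.INTER_CUBIC); b=cv2.resize(p[190:240,260:310],(400,400),interpolation=cv2.INTER_CUBIC)
c=cv2.resize(q[205:275,250:350],(400,200)); d=cv2.resize(q[170:205,215:265],(400,200))
cv2.imwrite("pics/crop.png",np.vstack([np.hstack([a,b]),np.hstack([c,d])]))
tgt=fixed("top",(281,211),.03); T=tool()
print(tgt, delta(T,[tgt[0],tgt[1],.2],down(116)), T[:3,:3].round(2))
E
```

```text
cellA [ 0.5   -0.089  0.03 ]
cellB [ 0.526 -0.147  0.03 ]
short [ 0.466 -0.27   0.03 ]
swi [0.566 0.21  0.03 ]
c1 [0.713 0.102 0.022]
c2 [ 0.621 -0.009  0.022]
c3 [0.472 0.119 0.022]
c4 [0.569 0.226 0.022]
glue [ 0.751 -0.124  0.05 ]
tree [0.77  0.036 0.05 ]
[ 0.51408337 -0.11678654  0.03      ] (array([-527.1, -663.7,   -2. ]), array([-9.000e-02,  5.000e-02,  5.003e+01])) [[-0.97  0.24 -0.  ]
 [ 0.24  0.97 -0.  ]
 [-0.   -0.   -1.  ]]
```

View pics/crop.png

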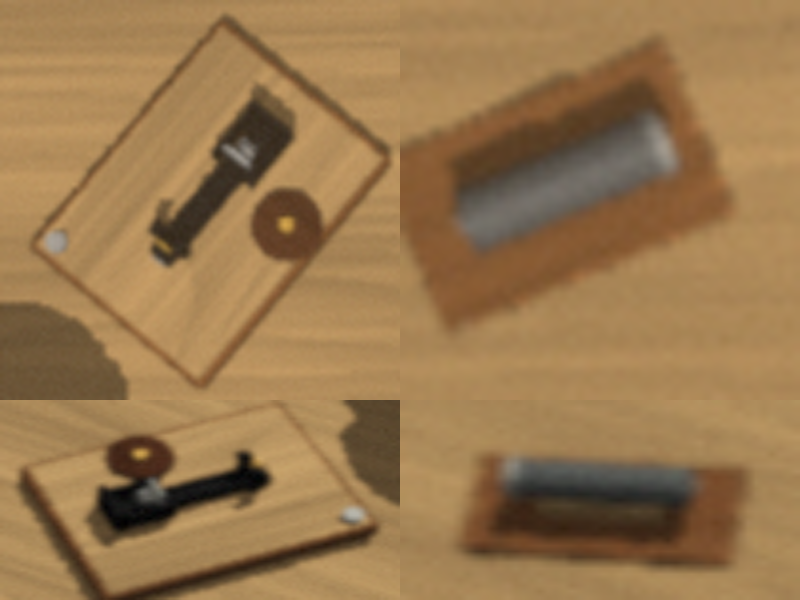

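```bash
python3 -m jog '[{"tx":-38.7,"ty":-16.1},{"tx":-38.7,"ty":-16.1},{"tx":-38.7,"ty":-16.1},{"tx":-38.7,"ty":-16.1},{"tx":-38.7,"ty":-16.1},{"tx":-38.7,"ty":-16.1},{"tx":-38.7,"ty":-16.1},{"tx":-38.7,"ty":-16.1},{"tx":-38.7,"ty":-16.1},{"tx":-38.7,"ty":-16.1}]'
python3 -m jog '[{"tx":-13,"ty":-45},{"tx":-13,"ty":-45},{"tx":-13,"ty":-45},{"tx":-13,"ty":-45},{"tx":-13,"ty":-45},{"tx":-13,"ty":-45},{"tx":-13,"ty":-45},{"tx":-13,"ty":-45},{"tx":-13,"ty":-45},{"tx":-13,"ty":-45}]'
python3 -m jog '[{"wz":8.3},{"wz":8.3},{"wz":8.3},{"wz":8.3},{"wz":8.3},{"wz":8.3},{},{}]'
python3 - <<'E'
from h import *
T,p,d=snap("wrist","w1"); print(arm.get_obs()["time"],T.round(3),arm.get_obs()["qpos"].round(2))
E
```

```text
0.15 [[-0.97   0.241 -0.     0.163]
 [ 0.241  0.97  -0.002  0.654]
 [-0.    -0.002 -1.     0.197]
 [ 0.     0.     0.     1.   ]] [-1.44  0.48  0.02  1.56 -0.01  1.11 -0.08]schema error: expected keys tx, ty, tz, wx, wy, wz, claw
schema error: expected keys tx, ty, tz, wx, wy, wz, claw
schema error: expected keys tx, ty, tz, wx, wy, wz, claw
```

View pics/w1.png

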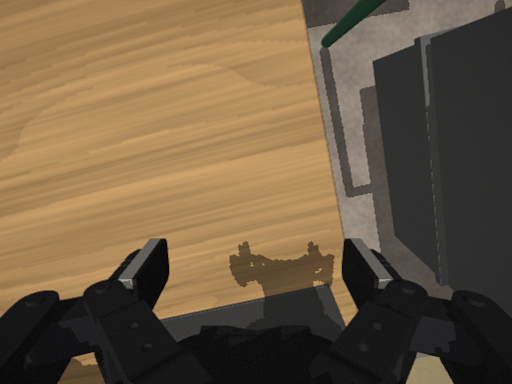

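The wrist picture shows only the table edge and the open fingers, because all three moves were refused: every key is required. I'll resend the rows with all keys.

```bash
python3 -m jog '[{"tx":-38.7,"ty":-16.1,"tz":0,"wx":0,"wy":0,"wz":0,"claw":1},{"tx":-38.7,"ty":-16.1,"tz":0,"wx":0,"wy":0,"wz":0,"claw":1},{"tx":-38.7,"ty":-16.1,"tz":0,"wx":0,"wy":0,"wz":0,"claw":1},{"tx":-38.7,"ty":-16.1,"tz":0,"wx":0,"wy":0,"wz":0,"claw":1},{"tx":-38.7,"ty":-16.1,"tz":0,"wx":0,"wy":0,"wz":0,"claw":1},{"tx":-38.7,"ty":-16.1,"tz":0,"wx":0,"wy":0,"wz":0,"claw":1},{"tx":-38.7,"ty":-16.1,"tz":0,"wx":0,"wy":0,"wz":0,"claw":1},{"tx":-38.7,"ty":-16.1,"tz":0,"wx":0,"wy":0,"wz":0,"claw":1},{"tx":-38.7,"ty":-16.1,"tz":0,"wx":0,"wy":0,"wz":0,"claw":1},{"tx":-38.7,"ty":-16.1,"tz":0,"wx":0,"wy":0,"wz":0,"claw":1}]' &&
python3 -m jog '[{"tx":-13,"ty":-45,"tz":0,"wx":0,"wy":0,"wz":0,"claw":1},{"tx":-13,"ty":-45,"tz":0,"wx":0,"wy":0,"wz":0,"claw":1},{"tx":-13,"ty":-45,"tz":0,"wx":0,"wy":0,"wz":0,"claw":1},{"tx":-13,"ty":-45,"tz":0,"wx":0,"wy":0,"wz":0,"claw":1},{"tx":-13,"ty":-45,"tz":0,"wx":0,"wy":0,"wz":0,"claw":1},{"tx":-13,"ty":-45,"tz":0,"wx":0,"wy":0,"wz":0,"claw":1},{"tx":-13,"ty":-45,"tz":0,"wx":0,"wy":0,"wz":0,"claw":1},{"tx":-13,"ty":-45,"tz":0,"wx":0,"wy":0,"wz":0,"claw":1},{"tx":-13,"ty":-45,"tz":0,"wx":0,"wy":0,"wz":0,"claw":1},{"tx":-13,"ty":-45,"tz":0,"wx":0,"wy":0,"wz":0,"claw":1}]' &&
python3 -m jog '[{"tx":0,"ty":0,"tz":0,"wx":0,"wy":0,"wz":8.3,"claw":1},{"tx":0,"ty":0,"tz":0,"wx":0,"wy":0,"wz":8.3,"claw":1},{"tx":0,"ty":0,"tz":0,"wx":0,"wy":0,"wz":8.3,"claw":1},{"tx":0,"ty":0,"tz":0,"wx":0,"wy":0,"wz":8.3,"claw":1},{"tx":0,"ty":0,"tz":0,"wx":0,"wy":0,"wz":8.3,"claw":1},{"tx":0,"ty":0,"tz":0,"wx":0,"wy":0,"wz":8.3,"claw":1},{"tx":0,"ty":0,"tz":0,"wx":0,"wy":0,"wz":0,"claw":1}]'
python3 - <<'E'
from h import *
T,p,d=snap("wrist","w2"); print(arm.get_obs()["time"],T.round(3),arm.get_obs()["qpos"].round(2))
E
```

```text
time: 1.15
position: [0.5007, 0.4041, 0.1975]
tcp_rot: [0.122, 0.993, -0.0, -0.0]
contact_force: [0.8, -0.6, -0.9]
width: 0.0855
finger_force: 0.0
time: 2.15
position: [0.5167, -0.0645, 0.1977]
tcp_rot: [0.121, 0.993, 0.0, 0.0]
contact_force: [0.9, 0.2, 1.4]
width: 0.0854
finger_force: 0.0
time: 2.85
position: [0.5169, -0.0625, 0.1975]
tcp_rot: [0.529, 0.849, -0.0, -0.0]
contact_force: [0.0, 0.8, 0.1]
width: 0.0857
finger_force: 0.0
2.9 [[-0.441  0.898 -0.001  0.517]
 [ 0.898  0.441 -0.    -0.063]
 [ 0.    -0.001 -1.     0.197]
 [ 0.     0.     0.     1.   ]] [-0.41  0.23  0.48  1.95 -0.13  0.99  0.59]
```

View pics/w2.png

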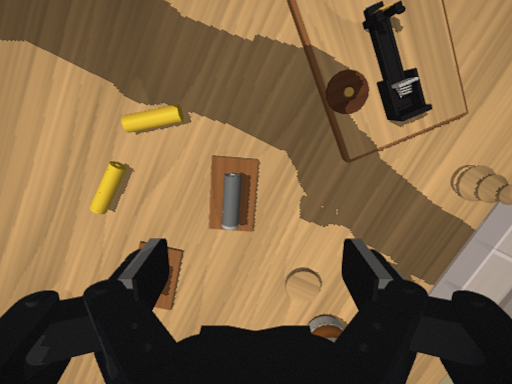

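The wrist view shows the longer cell in its rest between px (232,174) and (231,229). The holder is at the upper right, with the cheeks near (403,97) and the lips near (385,10). I'll zoom in to find the nub end and fit the cell's axis.

```bash
python3 - <<'E'
from h import *
f=np.load("pics/w2.npz"); p,d,T=f["p"],f["d"],f["T"]; m=arm.camera_model("wrist"); C=wristT(T)
im=p[165:240,200:270][...,::-1]; dd=d[165:240,200:270]
v,u=np.mgrid[165:240,200:270]; 
X=np.stack([(u-m["cx"])/m["fx"]*dd,(v-m["cy"])/m["fy"]*dd,dd],-1)@C[:3,:3].T+C[:3,3]
h=X[...,2]; 
g=np.clip((h-0.0)/0.04*255,0,255).astype(np.uint8)
cv2.imwrite("pics/crop2.png",np.hstack([cv2.resize(im,(400,429),interpolation=cv2.INTER_CUBIC),cv2.resize(cv2.applyColorMap(g,2),(400,429),interpolation=0)]))
hsv=cv2.cvtColor(p,cv2.COLOR_RGB2HSV)[165:240,200:270]
mk=(hsv[...,1]<60)&(hsv[...,2]>60)&(h>.02); 
n,l,s,c=cv2.connectedComponentsWithStats(mk.astype(np.uint8)); i=1+np.argmax(s[1:,4]); mk=l==i
print(s[i],c[i]+[200,165]); P=X[mk]; print("z pct",np.percentile(P[:,2],[5,50,95]).round(4))
ctr,(w,hh),an=cv2.minAreaRect(np.c_[u[mk],v[mk]].astype(np.float32)); print(ctr,w,hh,an)
box=cv2.boxPoints((ctr,(w,hh),an)); W=np.array([ray(m,C,b,.032) for b in box]); print(W.round(4))
print("scale px/mm",m["fx"]/np.median(dd[mk])/1e3)
# width profile along rows
for r in range(165,240):
    k=np.where(mk[r-165])[0]
    if len(k): print(r,k.min()+200,k.max()+200,end="; ")
E
```

```text
[ 22   8  18  57 827] [230.48367594 201.05199516]
z pct [0.0302 0.034  0.0362]
(230.56854248046875, 201.0264434814453) 15.262569427490234 56.31121826171875 2.6630005836486816
[[ 0.5126 -0.1504  0.032 ]
 [ 0.4856 -0.0832  0.032 ]
 [ 0.5022 -0.076   0.032 ]
 [ 0.5302 -0.1428  0.032 ]]
scale px/mm 0.8234318
173 230 234; 174 226 239; 175 225 239; 176 225 238; 177 225 239; 178 225 239; 179 225 239; 180 225 239; 181 225 239; 182 225 239; 183 224 239; 184 224 239; 185 224 238; 186 224 238; 187 224 238; 188 224 238; 189 224 238; 190 224 238; 191 224 238; 192 224 238; 193 224 238; 194 224 238; 195 224 238; 196 224 238; 197 224 238; 198 224 238; 199 224 237; 200 224 237; 201 224 237; 202 223 237; 203 223 237; 204 223 237; 205 223 237; 206 223 237; 207 223 237; 208 223 237; 209 223 237; 210 223 237; 211 223 237; 212 223 236; 213 223 236; 214 223 236; 215 223 236; 216 223 236; 217 223 236; 218 223 236; 219 223 236; 220 223 236; 221 222 236; 222 222 236; 223 222 236; 224 222 236; 225 222 237; 226 222 237; 227 222 237; 228 223 236; 229 226 233;
```

View pics/crop2.png

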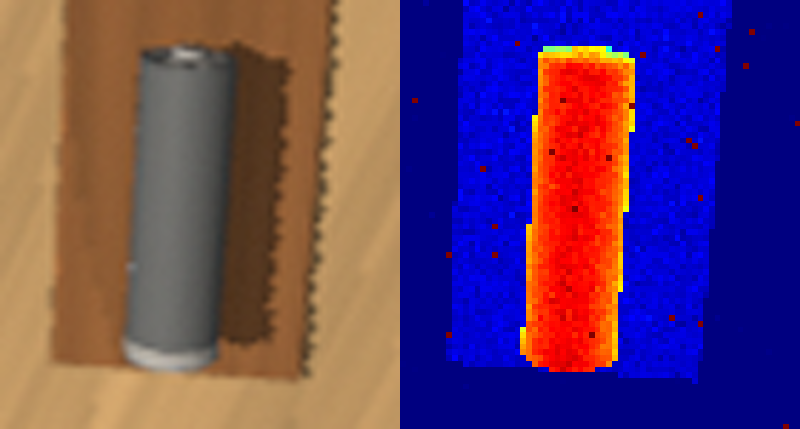

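The nub is at the image-top end (232,173) and the silver-rimmed flat end is at the bottom (230,229). The cell's +x therefore runs along tool +x. Next I'll work out the grasp.

```bash
cat >> h.py <<'E'
def cloud(f):
    f=np.load(f"pics/{f}.npz"); p,d,T=f["p"],f["d"],f["T"]; m=arm.camera_model("wrist"); C=wristT(T)
    v,u=np.mgrid[:384,:512]; X=np.stack([(u-m["cx"])/m["fx"]*d,(v-m["cy"])/m["fy"]*d,d],-1)@C[:3,:3].T+C[:3,3]
    return p,d,T,m,C,X
E
python3 - <<'E'
from h import *
p,d,T,m,C,X=cloud("w2")
print("table z",np.median(X[100:150,185:205,2]))
A=ray(m,C,(231.6,177),.0316);B=ray(m,C,(229.4,222),.0316); print("mid az",np.degrees(np.arctan2(*(A-B)[1::-1])))
hsv=cv2.cvtColor(p,cv2.COLOR_RGB2HSV); mk=(hsv[...,1]<60)&(hsv[...,2]>60)&(X[...,2]>.028)&(X[...,2]<.042); mk[:172]=0;mk[231:]=0;mk[:,:220]=0;mk[:,242:]=0
P=X[mk][:,:2]; c=P.mean(0); a=np.linalg.svd(P-c)[2][0]; a*=-np.sign(a[0]); t=(P-c)@a; n=np.array([-a[1],a[0]]); s=(P-c)@n
lo,hi=np.percentile(t,[.5,99.5]); sl,sh=np.percentile(s,[1,99]); print("az",np.degrees(np.arctan2(a[1],a[0])),"len",hi-lo,"wid",sh-sl)
ctr=c+a*(lo+hi)/2+n*(sl+sh)/2; print("ctr",ctr.round(4), "cam",C[:3,3].round(3))
az=113.5; a=np.array([np.cos(np.radians(az)),np.sin(np.radians(az))]); g=ctr+.013*a
print(delta(T,[*g,.014],down(az)))
E
```

```text
table z -0.0013987495494522661
mid az 112.19537704690126
az 111.39183828620526 len 0.06835630873671439 wid 0.017651811718548502
ctr [ 0.5077 -0.1139] cam [0.486 0.    0.372]
(array([-29. , -30.2, 183.5]), array([-0.03, -0.01,  2.67]))
```

```bash
python3 -m jog '[{"tx":-29,"ty":-30,"tz":0,"wx":0,"wy":0,"wz":4.1,"claw":1},{"tx":0,"ty":0,"tz":45,"wx":0,"wy":0,"wz":0,"claw":1},{"tx":0,"ty":0,"tz":45,"wx":0,"wy":0,"wz":0,"claw":1},{"tx":0,"ty":0,"tz":0,"wx":0,"wy":0,"wz":0,"claw":1},{"tx":0,"ty":0,"tz":0,"wx":0,"wy":0,"wz":0,"claw":1}]'
python3 - <<'E'
from h import *
snap("wrist","w3"); p,d,T,m,C,X=cloud("w3")
cv2.imwrite("pics/w3s.png",p[...,::-1])
g=[0.5077,-.1139]
hsv=cv2.cvtColor(p,cv2.COLOR_RGB2HSV); r=np.hypot(X[...,0]-g[0],X[...,1]-g[1])
mk=(hsv[...,1]<60)&(hsv[...,2]>60)&(X[...,2]>.028)&(X[...,2]<.042)&(r<.05)
P=X[mk][:,:2]; c=P.mean(0); a=np.linalg.svd(P-c)[2][0]; a*=-np.sign(a[0]); t=(P-c)@a; n=np.array([-a[1],a[0]]); s=(P-c)@n
lo,hi=np.percentile(t,[.5,99.5]); sl,sh=np.percentile(s,[1,99]); az=np.degrees(np.arctan2(a[1],a[0])); print(len(P),"az",az,"len",hi-lo,"wid",sh-sl)
ctr=c+a*(lo+hi)/2+n*(sl+sh)/2; print(T.round(3),"ctr",ctr.round(4)); print(delta(T,[*(ctr+.013*a),.014],down(az)))
E
```

```text
time: 3.4
position: [0.5028, -0.1021, 0.108]
tcp_rot: [0.557, 0.83, -0.001, -0.001]
contact_force: [1.2, -0.8, -0.3]
width: 0.085
finger_force: 0.0
1388 az 110.06152382542571 len 0.06886801196204836 wid 0.018181648661058543
[[-0.378  0.926 -0.002  0.503]
 [ 0.926  0.378 -0.    -0.102]
 [ 0.    -0.002 -1.     0.108]
 [ 0.     0.     0.     1.   ]] ctr [ 0.5072 -0.1141]
(array([ 0.2,  0.2, 94. ]), array([-0.09, -0.02,  2.18]))
```

View pics/w3s.png

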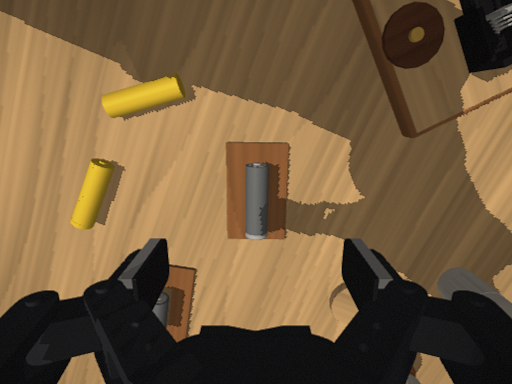

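The longer cell sits at (257,163)–(256,237), centred between the fingers. I'll descend, close and lift.

```bash
python3 -m jog '[{"tx":0,"ty":0,"tz":47,"wx":0,"wy":0,"wz":1.2,"claw":1},{"tx":0,"ty":0,"tz":37,"wx":0,"wy":0,"wz":0,"claw":1},{"tx":0,"ty":0,"tz":10,"wx":0,"wy":0,"wz":0,"claw":1},{"tx":0,"ty":0,"tz":0,"wx":0,"wy":0,"wz":0,"claw":1},{"tx":0,"ty":0,"tz":0,"wx":0,"wy":0,"wz":0,"claw":0.5},{"tx":0,"ty":0,"tz":0,"wx":0,"wy":0,"wz":0,"claw":0.3},{"tx":0,"ty":0,"tz":0,"wx":0,"wy":0,"wz":0,"claw":0},{"tx":0,"ty":0,"tz":0,"wx":0,"wy":0,"wz":0,"claw":0},{"tx":0,"ty":0,"tz":0,"wx":0,"wy":0,"wz":0,"claw":0},{"tx":0,"ty":0,"tz":0,"wx":0,"wy":0,"wz":0,"claw":0}]'
```

```text
time: 4.45
position: [0.5031, -0.1019, 0.0139]
tcp_rot: [0.567, 0.824, 0.0, 0.0]
contact_force: [0.3, 0.5, -0.4]
width: 0.0002
finger_force: 0.0
```

```bash
python3 - <<'E'
from h import *
snap("wrist","w4"); p,d,T,m,C,X=cloud("w4")
E
```

```text
(no output)
```

View pics/w4.png

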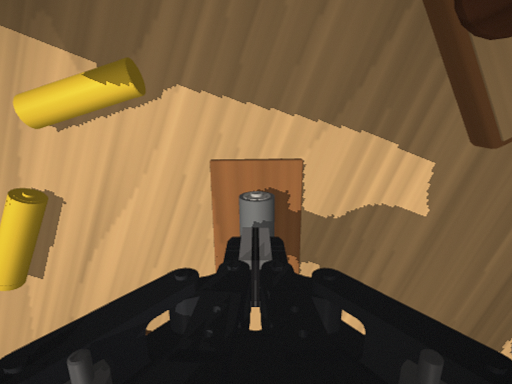

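The fingers shut fully (width 0), yet the cell still lies beyond them with its nub end at (257,197). I'll measure where the cell is now.

```bash
python3 - <<'E'
from h import *
p,d,T,m,C,X=cloud("w4")
for v in range(188,262,6): print(v,[tuple((X[v,u]*1e3).round(0).astype(int)) for u in (243,250,257,264,271)], p[v,257])
print(fixed("top",(0,0),0)[:1], arm.get_obs()["width"],T.round(4))
q,dd=arm.capture("top"); cv2.imwrite("pics/top1.png",np.hstack([cv2.resize(i[180:250,250:360],(396,252),interpolation=cv2.INTER_CUBIC) for i in (cv2.imread("pics/top0.png"),q[...,::-1])]))
E
```

```text
188 [(np.int64(489), np.int64(-87), np.int64(3)), (np.int64(493), np.int64(-86), np.int64(4)), (np.int64(497), np.int64(-84), np.int64(3)), (np.int64(501), np.int64(-82), np.int64(4)), (np.int64(506), np.int64(-81), np.int64(3))] [153  98  57]
194 [(np.int64(489), np.int64(-85), np.int64(24)), (np.int64(492), np.int64(-83), np.int64(26)), (np.int64(496), np.int64(-81), np.int64(29)), (np.int64(500), np.int64(-81), np.int64(23)), (np.int64(504), np.int64(-79), np.int64(23))] [151 146 137]
200 [(np.int64(489), np.int64(-86), np.int64(32)), (np.int64(493), np.int64(-84), np.int64(34)), (np.int64(496), np.int64(-83), np.int64(33)), (np.int64(500), np.int64(-81), np.int64(34)), (np.int64(504), np.int64(-81), np.int64(31))] [60 58 55]
206 [(np.int64(490), np.int64(-89), np.int64(33)), (np.int64(494), np.int64(-87), np.int64(35)), (np.int64(497), np.int64(-85), np.int64(36)), (np.int64(501), np.int64(-85), np.int64(34)), (np.int64(505), np.int64(-84), np.int64(31))] [118 117 113]
212 [(np.int64(492), np.int64(-92), np.int64(34)), (np.int64(495), np.int64(-90), np.int64(34)), (np.int64(499),
[... 1636 characters left out ...]
4), np.int64(-94), np.int64(79)), (np.int64(497), np.int64(-93), np.int64(78)), (np.int64(499), np.int64(-91), np.int64(79)), (np.int64(502), np.int64(-90), np.int64(79)), (np.int64(507), np.int64(-92), np.int64(72))] [18 17 17]
260 [(np.int64(494), np.int64(-94), np.int64(83)), (np.int64(497), np.int64(-93), np.int64(83)), (np.int64(500), np.int64(-92), np.int64(83)), (np.int64(502), np.int64(-91), np.int64(84)), (np.int64(504), np.int64(-89), np.int64(85))] [24 23 25]
[1.09601165] -0.00024121054045045658 [[-3.574e-01  9.340e-01  2.000e-04  5.031e-01]
 [ 9.340e-01  3.574e-01  0.000e+00 -1.019e-01]
 [-0.000e+00  2.000e-04 -1.000e+00  1.390e-02]
 [ 0.000e+00  0.000e+00  0.000e+00  1.000e+00]]
```

View pics/top1.png

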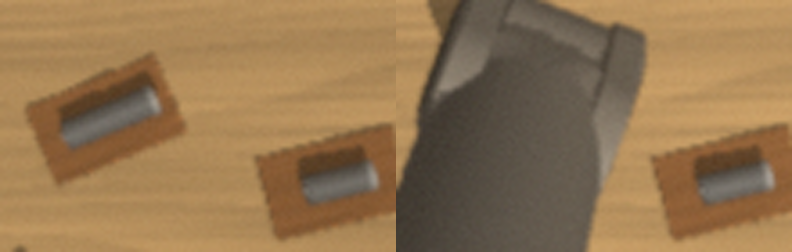

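Reading top1: the rest is hidden under the arm and the short cell hasn't moved. In the wrist depth, the shut fingers end at about z 0.05, although the reported TCP z is 0.014, so they closed above the cell. I'll measure the real tip offset, both shut and open.

```bash
python3 - <<'E'
from h import *
for f in ("w4","w3"):
    p,d,T,m,C,X=cloud(f); Q=((X-T[:3,3])@T[:3,:3])*1e3   # tool coords mm
    if f=="w4":
        for r in range(220,236): print(r,Q[r,250].round(0),Q[r,260].round(0))
    else:
        fm=(d>0.05)&(d<.2)&(np.abs(Q[...,1])<70); tz=Q[...,2][fm]; i=np.argsort(tz)[-400::40]; print(Q[fm][i].round(0))
        for r,c in [(240,160),(245,160),(250,165),(260,150),(280,130)]: print(r,c,Q[r,c].round(0))
E
```

```text
220 [  9.  -3. -21.] [  9.   2. -21.]
221 [  8.  -3. -21.] [  9.   2. -22.]
222 [  7.  -3. -20.] [  7.   2. -20.]
223 [  7.  -3. -22.] [  7.   2. -21.]
224 [  6.  -3. -21.] [  7.   2. -22.]
225 [  6.  -3. -22.] [  6.   2. -21.]
226 [  5.  -3. -21.] [  6.   2. -22.]
227 [ 11.  -3. -36.] [ 11.   2. -37.]
228 [ 11.  -3. -38.] [ 11.   2. -38.]
229 [ 11.  -3. -40.] [ 11.   2. -38.]
230 [ 11.  -3. -40.] [ 11.   2. -41.]
231 [ 11.  -3. -41.] [ 11.   2. -41.]
232 [ 11.  -3. -43.] [ 11.   2. -43.]
233 [ 11.  -3. -44.] [ 11.   2. -44.]
234 [ 11.  -3. -45.] [ 11.   2. -44.]
235 [ 11.  -3. -47.] [ 12.   2. -47.]
[[  5.  42. -52.]
 [  0. -43. -51.]
 [  3.  42. -51.]
 [ 11. -46. -50.]
 [ 11.  42. -50.]
 [  9. -43. -49.]
 [ 11. -43. -49.]
 [ -7.  42. -48.]
 [ 10. -49. -47.]
 [ -8.  42. -46.]]
240 160 [ 11. -44. -51.]
245 160 [ 10. -44. -54.]
250 165 [  4. -44. -48.]
260 150 [ 10. -43. -68.]
280 130 [ 11. -45. -84.]
```

The real fingertips are about 36 mm behind the reported TCP (49 mm when open). I need to go another 39 mm down, so I'll open, descend and close again.

```bash
python3 -m jog '[{"tx":0,"ty":0,"tz":0,"wx":0,"wy":0,"wz":0,"claw":1},{"tx":0,"ty":0,"tz":0,"wx":0,"wy":0,"wz":0,"claw":1},{"tx":0,"ty":0,"tz":0,"wx":0,"wy":0,"wz":0,"claw":1},{"tx":0,"ty":0,"tz":0,"wx":0,"wy":0,"wz":0,"claw":1},{"tx":0,"ty":0,"tz":0,"wx":0,"wy":0,"wz":0,"claw":1},{"tx":0,"ty":0,"tz":15,"wx":0,"wy":0,"wz":0,"claw":1},{"tx":0,"ty":0,"tz":15,"wx":0,"wy":0,"wz":0,"claw":1},{"tx":0,"ty":0,"tz":9,"wx":0,"wy":0,"wz":0,"claw":1},{"tx":0,"ty":0,"tz":0,"wx":0,"wy":0,"wz":0,"claw":1}]'
python3 -m jog '[{"tx":0,"ty":0,"tz":0,"wx":0,"wy":0,"wz":0,"claw":0.6},{"tx":0,"ty":0,"tz":0,"wx":0,"wy":0,"wz":0,"claw":0.4},{"tx":0,"ty":0,"tz":0,"wx":0,"wy":0,"wz":0,"claw":0.25},{"tx":0,"ty":0,"tz":0,"wx":0,"wy":0,"wz":0,"claw":0},{"tx":0,"ty":0,"tz":0,"wx":0,"wy":0,"wz":0,"claw":0},{"tx":0,"ty":0,"tz":0,"wx":0,"wy":0,"wz":0,"claw":0},{"tx":0,"ty":0,"tz":0,"wx":0,"wy":0,"wz":0,"claw":0}]'
```

```text
time: 5.45
position: [0.5021, -0.1019, -0.0263]
tcp_rot: [0.567, 0.824, -0.001, -0.001]
contact_force: [0.4, 0.3, 0.5]
width: 0.0851
finger_force: 0.0
time: 6.15
position: [0.5041, -0.1018, -0.0248]
tcp_rot: [0.567, 0.824, 0.001, 0.001]
contact_force: [0.4, 1.3, 5.0]
width: 0.019
finger_force: 58.5
```

```bash
python3 -m jog '[{"tx":0,"ty":0,"tz":-10,"wx":0,"wy":0,"wz":0,"claw":0},{"tx":0,"ty":0,"tz":-40,"wx":0,"wy":0,"wz":0,"claw":0},{"tx":0,"ty":0,"tz":-40,"wx":0,"wy":0,"wz":0,"claw":0},{"tx":0,"ty":0,"tz":-40,"wx":0,"wy":0,"wz":0,"claw":0},{"tx":0,"ty":0,"tz":0,"wx":0,"wy":0,"wz":0,"claw":0},{"tx":0,"ty":0,"tz":0,"wx":0,"wy":0,"wz":0,"claw":0}]'
python3 - <<'E'
from h import *
snap("wrist","w5"); p,d,T,m,C,X=cloud("w5"); Q=((X-T[:3,3])@T[:3,:3])*1e3
hsv=cv2.cvtColor(p,cv2.COLOR_RGB2HSV)
mk=(d>0)&(Q[...,2]>-75)&(Q[...,2]<0)&(abs(Q[...,1])<14)&(Q[...,0]>12)&(Q[...,0]<60)
P=Q[mk]; print(len(P),P.min(0),P.max(0)); v,u=np.where(mk); print(u.min(),u.max(),v.min(),v.max())
for x in range(12,28,1):
    s=P[abs(P[:,0]-x)<.6]
    if len(s): print(x,len(s),np.percentile(s[:,1],[2,98]).round(1),"top z",np.percentile(s[:,2],[2,50,98]).round(1), "ymid(top)",s[s[:,2]<np.percentile(s[:,2],30)][:,1].mean().round(1))
print(arm.get_obs()["contact_force"].round(2),T.round(3))
E
```

```text
time: 6.75
position: [0.503, -0.1019, 0.1054]
tcp_rot: [0.567, 0.824, 0.001, 0.0]
contact_force: [-0.8, 0.3, -0.3]
width: 0.0191
finger_force: 58.9
1413 [ 12.00575318 -13.96005512 -74.96363863] [ 22.87569118  13.86202711 -39.16362387]
220 292 212 264
12 74 [-13.2  13.7] top z [-74.7 -59.5 -53.2] ymid(top) 2.6
13 128 [-11.    8.8] top z [-60.9 -58.8 -52.3] ymid(top) -0.9
14 114 [-10.4   8.5] top z [-60.8 -58.7 -52.9] ymid(top) -0.4
15 107 [-9.7  8.9] top z [-61.  -59.3 -53.1] ymid(top) -0.9
16 119 [-10.3   8.5] top z [-60.8 -59.  -53.3] ymid(top) -0.3
17 113 [-10.3   8.8] top z [-60.9 -58.9 -52.8] ymid(top) -1.0
18 117 [-10.3   8.5] top z [-61.4 -58.8 -53.2] ymid(top) -1.3
19 121 [-10.6   8.7] top z [-61.1 -59.  -53.2] ymid(top) -1.0
20 385 [-10.5   8.8] top z [-60.5 -54.9 -40.6] ymid(top) -0.6
21 346 [-9.5  8.6] top z [-59.4 -52.7 -42.3] ymid(top) -0.2
22 85 [-4.1  2.2] top z [-53.6 -51.2 -46.7] ymid(top) -0.7
23 27 [-3.2  2.3] top z [-53.7 -50.3 -47.9] ymid(top) -0.9
[-0.03  0.05 -1.38] [[-0.357  0.934  0.001  0.503]
 [ 0.934  0.357  0.    -0.102]
 [ 0.     0.001 -1.     0.105]
 [ 0.     0.     0.     1.   ]]
```

The cell is held square: its nub face is at tool x +20.7 mm and its axis at tool z −51 mm. Now I'll move to where the wrist camera sees the holder.

```bash
python3 -m jog '[{"tx":19.2,"ty":39.9,"tz":-3,"wx":0,"wy":0,"wz":0,"claw":0},{"tx":19.2,"ty":39.9,"tz":-3,"wx":0,"wy":0,"wz":0,"claw":0},{"tx":19.2,"ty":39.9,"tz":-3,"wx":0,"wy":0,"wz":0,"claw":0},{"tx":19.2,"ty":39.9,"tz":-3,"wx":0,"wy":0,"wz":0,"claw":0},{"tx":19.2,"ty":39.9,"tz":-3,"wx":0,"wy":0,"wz":0,"claw":0}]' && python3 -m jog '[{"tx":0,"ty":0,"tz":0,"wx":0,"wy":0,"wz":-7.2,"claw":0},{"tx":0,"ty":0,"tz":0,"wx":0,"wy":0,"wz":-7.2,"claw":0},{"tx":0,"ty":0,"tz":0,"wx":0,"wy":0,"wz":-7.2,"claw":0},{"tx":0,"ty":0,"tz":0,"wx":0,"wy":0,"wz":-7.2,"claw":0},{"tx":0,"ty":0,"tz":0,"wx":0,"wy":0,"wz":0,"claw":0},{"tx":0,"ty":0,"tz":0,"wx":0,"wy":0,"wz":0,"claw":0},{"tx":0,"ty":0,"tz":0,"wx":0,"wy":0,"wz":0,"claw":0}]'
python3 - <<'E'
from h import *
T,p,d=snap("wrist","w6"); print(T.round(4))
E
```

```text
time: 7.3
position: [0.6545, 0.0602, 0.1174]
tcp_rot: [0.567, 0.824, -0.002, -0.001]
contact_force: [0.4, 0.5, -0.2]
width: 0.0192
finger_force: 59.0
time: 8.0
position: [0.6545, 0.0588, 0.1188]
tcp_rot: [0.345, 0.938, -0.0, -0.001]
contact_force: [-0.0, 1.0, -1.6]
width: 0.019
finger_force: 59.0
[[-7.613e-01  6.484e-01 -1.600e-03  6.545e-01]
 [ 6.484e-01  7.613e-01 -4.000e-04  5.880e-02]
 [ 1.000e-03 -1.300e-03 -1.000e+00  1.188e-01]
 [ 0.000e+00  0.000e+00  0.000e+00  1.000e+00]]
```

View pics/w6.png

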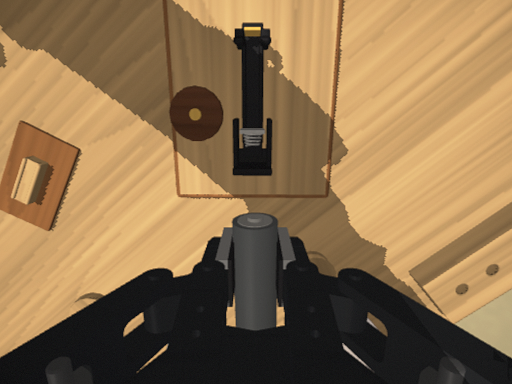

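The view shows the holder in line with the tool: lips at (253,33), plate and spring at (253,130), cheeks at 235–272 × 120–173, and the plinth's back edge at row 196. The held cell shows at (255,220). I'll measure the holder in tool coordinates.

```bash
python3 - <<'E'
from h import *
p,d,T,m,C,X=cloud("w6"); Q=((X-T[:3,3])@T[:3,:3])*1e3; Z=X[...,2]*1e3; ok=(d>0)
v,u=np.mgrid[:384,:512]
print("table z",np.median(Z[100:150,400:480]), "plinth z",np.median(Z[60:120,300:320]))
z0=np.median(Z[60:120,300:320]); hp=ok&(abs(Z-z0)<5)&(v<205)&(u>140)&(u<370)
xs,lo,hi=[],[],[]
for x in np.arange(30,170,5):
    s=Q[hp&(abs(Q[...,0]-x)<2.5)]
    if len(s)>30: xs.append(x);lo.append(np.percentile(s[:,1],.5));hi.append(np.percentile(s[:,1],99.5))
xs=np.array(xs);lo=np.array(lo);hi=np.array(hi); print(np.c_[xs,lo,hi].round(1)[::4]); print("edge slopes deg",np.degrees(np.polyfit(xs,lo,1)[0]),np.degrees(np.polyfit(xs,hi,1)[0]),"mid",np.polyfit(xs,(lo+hi)/2,1))
print("back x",[np.percentile(Q[hp&(abs(Q[...,1]-y)<5)][:,0],.5).round(1) for y in (-60,-40,40,60)])
H=ok&(Z>z0+7)&(v<190)&(abs(Q[...,1])<25)
for x in range(20,180,3):
    s=H&(abs(Q[...,0]-x)<1.5)
    if s.sum()>3: print(x,s.sum(),np.percentile(Q[s][:,1],[2,98]).round(1),np.percentile(Z[s],[5,50,95]).round(1))
# silver plate pixels
hsv=cv2.cvtColor(p,cv2.COLOR_RGB2HSV)
for r in range(112,150,2): print(r,Q[r,253].round(0),Q[r,246].round(0),p[r,253],p[r,246])
E
```

```text
table z -1.4562453957520372 plinth z 22.139168327206693
[[ 30.  -77.1  70. ]
 [ 50.  -76.8  70.1]
 [ 70.  -75.   70.8]
 [ 90.  -76.6  70.2]
 [110.  -76.5  70.2]
 [130.  -76.2  70.5]
 [150.  -75.9  70.2]]
edge slopes deg -0.1232014734420702 0.16399617611604136 mid [ 3.5600094e-04 -2.9871251e+00]
back x [np.float64(-12.8), np.float64(-13.1), np.float64(-13.6), np.float64(-13.6)]
20 136 [-18.7  12.7] [57.3 58.5 59.7]
23 275 [-18.6  11.5] [31.4 49.  58.8]
26 43 [-19.1  12.3] [31.2 48.4 49.4]
29 90 [-18.9  12.2] [32.4 34.  49. ]
32 106 [-18.9  12.2] [32.3 33.8 49. ]
35 108 [-18.9  12.1] [32.4 34.  49. ]
38 80 [-18.7  12.1] [32.2 34.8 49.3]
41 107 [-19.6  12.1] [33.  48.2 52.1]
44 109 [-19.5  12.7] [33.8 47.9 52.6]
47 112 [-19.2  12.8] [33.6 48.2 53.4]
50 113 [-19.3  12.8] [42.7 53.6 59.5]
53 170 [-19.   12.4] [33.4 48.6 59.3]
56 118 [-19.   12.4] [32.8 37.2 49.1]
59 130 [-19.1  12.6] [32.8 37.  49.1]
62 82 [-18.2  11.6] [32.9 36.5 48.4]
65 84 [-11.4   5.5] [32.5 34.3 38.2]
68 84 [-11.4   5.5] [32.6 34.1 38.1]
71 63 [-11.3   5.5] [32.5 34.6 38. ]
74 87 [-12.2   5.5] [32.6 34.4 38.1]
77 86 
[... 1139 characters left out ...]
 [21 20 21] [22 21 23]
126 [54. -2. 85.] [54. -8. 85.] [22 20 21] [16 16 16]
128 [53. -2. 77.] [53. -8. 76.] [76 75 71] [80 76 73]
130 [53. -2. 60.] [53. -7. 60.] [113 108 105] [113 111 104]
132 [51. -2. 59.] [51. -8. 61.] [116 114 108] [120 115 110]
134 [49. -2. 65.] [48. -8. 77.] [124 120 113] [105 102  97]
136 [48. -2. 67.] [48. -8. 67.] [39 38 37] [109 105  99]
138 [44. -2. 85.] [45. -8. 76.] [88 84 81] [96 92 87]
140 [44. -2. 66.] [44. -8. 67.] [102  98  93] [113 109 103]
142 [40. -2. 86.] [42. -8. 70.] [48 46 44] [89 85 80]
144 [41. -2. 67.] [40. -8. 73.] [123 120 112] [89 87 82]
146 [37. -2. 84.] [37. -8. 85.] [21 22 21] [76 73 70]
148 [35. -2. 85.] [35. -8. 87.] [20 20 19] [18 18 19]
```

```bash
cat >> h.py <<'E'
AZ=139.6; OFF=np.array([-13.3,0,-51.2])/1e3   # cell origin in tool
f6=np.load("pics/w6.npz")["T"]; H=f6[:3,3]+f6[:3,:3]@np.array([85.7,-2.2,0])/1e3; H[2]=.0474
ex=np.array([np.cos(np.radians(AZ)),np.sin(np.radians(AZ)),0]); ez=np.array([0,0,1.]); ey=np.cross(ez,ex)
B=np.c_[ex,ey,ez]
def goal(xt,zb,th,y=0):
    t=np.radians(th); F=np.array([xt+10.5*np.sin(t),y,zb+10.5*np.cos(t)])/1e3; o=F+.034*np.array([np.cos(t),0,np.sin(t)])
    Rt=down(AZ,th); return H+B@o-Rt@OFF, Rt
def state(T=None):
    T=tool() if T is None else T; o=B.T@(T[:3,3]+T[:3,:3]@OFF-H)*1e3; a=B.T@T[:3,0]; th=np.degrees(np.arcsin(a[2])); t=np.radians(th)
    F=o-34*a; ob=arm.get_obs(); print("t",round(float(ob["time"]),2),"xt %.1f zb %.1f th %.1f y %.1f yaw %.2f | F_bay"%(F[0]-10.5*np.sin(t),F[2]-10.5*np.cos(t),th,o[1],np.degrees(np.arctan2(a[1],a[0]))),(B.T@ob["contact_force"]).round(1),"q",ob["qpos"].round(2))
def go(*g):
    p,Rt=goal(*g); T=tool(); s,w=delta(T,p,Rt); print(g,"shift",s,"turn",w)
E
python3 - <<'E'
from h import *
state(); go(-26,40,30); p,R_=goal(-26,40,30); print(p, H)
T=tool(); print("pre-turn shift to same pos:",delta(T,p,T[:3,:3]))
T2=np.eye(4);T2[:3,:3]=R_;T2[:3,3]=p; q=goal(-26,-9.5,30)[0]; print("then descend",(R_.T@(q-p)*1e3).round(1))
E
```

```text
t 8.05 xt -133.1 zb 112.3 th 0.0 y -2.4 yaw 0.02 | F_bay [ 0.9  0.8 -0.9] q [-0.42  0.54  0.32  1.69 -0.2   0.95  0.85]
(-26, 40, 30) shift [131.6  -2.3  43.3] turn [-0.06 29.96  0.  ]
[0.55296305 0.14237204 0.07580277] [0.5878514  0.11267972 0.0474    ]
pre-turn shift to same pos: (array([131.6,  -2.3,  43.3]), array([0., 0., 0.]))
then descend [-24.7   0.   42.9]
```

```bash
python3 -m jog '[{"tx":33,"ty":-0.6,"tz":11,"wx":0,"wy":0,"wz":0,"claw":0},{"tx":33,"ty":-0.6,"tz":11,"wx":0,"wy":0,"wz":0,"claw":0},{"tx":33,"ty":-0.6,"tz":11,"wx":0,"wy":0,"wz":0,"claw":0},{"tx":33,"ty":-0.6,"tz":11,"wx":0,"wy":0,"wz":0,"claw":0},{"tx":0,"ty":0,"tz":0,"wx":0,"wy":7.5,"wz":0,"claw":0},{"tx":0,"ty":0,"tz":0,"wx":0,"wy":7.5,"wz":0,"claw":0},{"tx":0,"ty":0,"tz":0,"wx":0,"wy":7.5,"wz":0,"claw":0},{"tx":0,"ty":0,"tz":0,"wx":0,"wy":7.5,"wz":0,"claw":0},{"tx":0,"ty":0,"tz":0,"wx":0,"wy":0,"wz":0,"claw":0},{"tx":0,"ty":0,"tz":0,"wx":0,"wy":0,"wz":0,"claw":0}]'
python3 - <<'E'
from h import *
state(); go(-26,40,30); snap("wrist","w7"); p,d,T,m,C,X=cloud("w7"); 
L=((X-H)@B)*1e3; hold=(d>0)&(p.max(2)<70)&(L[...,0]>-20)&(L[...,0]<45)&(abs(L[...,1])<25)&(L[...,2]>-20)&(L[...,2]<25)
print(hold.sum())
for x in range(-20,46,4):
    s=hold&(abs(L[...,0]-x)<2); 
    if s.sum()>4: print(x,s.sum(),np.percentile(L[s][:,1],[2,98]).round(1),np.percentile(L[s][:,2],[5,50,95]).round(1))
Q=((X-T[:3,3])@T[:3,:3])*1e3
c=(d>0)&(Q[...,2]>-70)&(Q[...,2]<-35)&(abs(Q[...,1])<14)&(Q[...,0]>12)&(Q[...,0]<26)
for x in (14,17,20,22): 
    s=c&(abs(Q[...,0]-x)<1.5); print("cell",x,s.sum(),np.percentile(Q[s][:,1],[2,98]).round(1),Q[s][:,2].min().round(1))
E
```

```text
time: 9.05
position: [0.553, 0.1416, 0.0746]
tcp_rot: [0.334, 0.907, 0.088, -0.243]
contact_force: [-0.1, -0.1, -0.5]
width: 0.0191
finger_force: 59.1
t 9.05 xt -26.5 zb 38.9 th 30.0 y 0.5 yaw -0.06 | F_bay [ 0.   0.1 -0.5] q [-0.23  0.69  0.15  1.64 -0.49  1.25  1.03]
(-26, 40, 30) shift [ 1.   0.6 -0.8] turn [-0.08  0.04 -0.05]
0
cell 14 285 [-10.5   8.6] -61.6
cell 17 276 [-10.5   8.8] -61.4
cell 20 668 [-10.2   8.5] -61.4
cell 22 130 [-4.1  5.4] -58.7
```

```bash
python3 - <<'E'
from h import *
p,d,T,m,C,X=cloud("w7"); L=((X-H)@B)*1e3
print("cam in bay",((C[:3,3]-H)@B*1e3).round(0))
k=(d>0)&(abs(L[...,1])<30)&(abs(L[...,0])<120)&(L[...,2]<30)&(L[...,2]>-60); v,u=np.where(k); print(k.sum())
for x in range(-120,121,10):
    s=k&(abs(L[...,0]-x)<5)
    if s.sum()>4: print(x,s.sum(),np.percentile(L[s],[2,98],axis=0)[:,1:].round(1).tolist(),p[s].max(1).mean().round(0))
E
```

```text
cam in bay [ 18.   1. 214.]
4939
-30 36 [[-20.0, -26.4], [23.0, -24.4]] 94.0
-20 242 [[-20.2, -26.7], [23.1, -16.1]] 93.0
-10 54 [[-19.4, -26.2], [22.5, -24.2]] 95.0
40 44 [[-29.8, -25.9], [29.5, -24.2]] 178.0
50 289 [[-29.9, -26.5], [29.7, -23.8]] 182.0
60 711 [[-28.7, -26.5], [29.2, -23.7]] 187.0
70 840 [[-28.9, -26.4], [28.6, -23.7]] 188.0
80 804 [[-29.1, -26.4], [28.9, -23.7]] 187.0
90 765 [[-28.6, -26.9], [29.1, -23.9]] 183.0
100 211 [[-28.4, -29.6], [28.7, -25.9]] 130.0
110 631 [[-29.0, -49.8], [28.6, -47.1]] 180.0
120 312 [[-28.4, -49.8], [28.7, -47.1]] 182.0
```

```bash
python3 -m jog '[{"tx":-5.7,"ty":0.5,"tz":10.1,"wx":0,"wy":0,"wz":0,"claw":0},{"tx":-5.7,"ty":0,"tz":10.1,"wx":0,"wy":0,"wz":0,"claw":0},{"tx":-5.7,"ty":0,"tz":10.1,"wx":0,"wy":0,"wz":0,"claw":0},{"tx":0,"ty":0,"tz":0,"wx":0,"wy":0,"wz":0,"claw":0},{"tx":-3,"ty":0,"tz":5,"wx":0,"wy":0,"wz":0,"claw":0},{"tx":-2.9,"ty":0,"tz":5.1,"wx":0,"wy":0,"wz":0,"claw":0},{"tx":0,"ty":0,"tz":0,"wx":0,"wy":0,"wz":0,"claw":0},{"tx":0,"ty":0,"tz":0,"wx":0,"wy":0,"wz":0,"claw":0}]'
python3 - <<'E'
from h import *
state(); go(-26,-9.5,30); print("10mm back in tool:",(down(AZ,30).T@(-.010*ex)*1e3).round(2))
E
```

```text
time: 9.9
position: [0.5532, 0.1436, 0.0328]
tcp_rot: [0.332, 0.907, 0.09, -0.244]
contact_force: [-3.5, -2.8, 21.2]
width: 0.0187
finger_force: 69.3
t 9.9 xt -25.5 zb -3.1 th 30.1 y -1.1 yaw 0.21 | F_bay [ 0.9  4.4 21.2] q [-0.22  0.74  0.13  1.65 -0.5   1.19  1.06]
(-26, -9.5, 30) shift [-3.8 -1.1  5.4] turn [ 0.02 -0.14  0.18]
10mm back in tool: [-8.66  0.   -5.  ]
```

```bash
python3 - <<'E'
from h import *
o=arm.get_obs(); T=tool(); F=B.T@o["contact_force"]; M=B.T@o["moment"]; print("F,M bay",F.round(1),M.round(3))
snap("wrist","w8"); p,d,T,m,C,X=cloud("w8"); Q=((X-T[:3,3])@T[:3,:3])*1e3
c=(d>0)&(Q[...,2]>-75)&(Q[...,2]<-30)&(abs(Q[...,1])<14)&(Q[...,0]>12)&(Q[...,0]<30)
for x in (13,15,17,19,21,23,25): 
    s=c&(abs(Q[...,0]-x)<1); print("cell",x,s.sum(),np.percentile(Q[s][:,1],[2,98]).round(1) if s.sum() else "",np.percentile(Q[s][:,2],[2,98]).round(1) if s.sum() else "")
for f in "w7","w8":
    p,d,T,m,C,X=cloud(f); Q=((X-T[:3,3])@T[:3,:3])*1e3; print(f,[(r,Q[r,255].round(0).tolist()) for r in range(206,262,5)])
E
```

```text
F,M bay [ 0.9  4.4 21.2] [ 0.936 -2.16   0.451]
cell 13 196 [-10.4   8.7] [-61.  -53.2]
cell 15 181 [-10.5   8.8] [-60.9 -53.1]
cell 17 192 [-10.3   8.6] [-60.9 -53.1]
cell 19 409 [-10.6   8.7] [-60.9 -40.6]
cell 21 354 [-8.2  8. ] [-59.5 -42.8]
cell 23 15 [-3.9  2.3] [-52.9 -48. ]
cell 25 0  
w7 [(206, [-10.0, -0.0, 56.0]), (211, [-13.0, -0.0, 53.0]), (216, [22.0, -0.0, -52.0]), (221, [21.0, -0.0, -53.0]), (226, [20.0, -0.0, -58.0]), (231, [19.0, -0.0, -60.0]), (236, [17.0, -0.0, -61.0]), (241, [15.0, -0.0, -61.0]), (246, [12.0, -0.0, -60.0]), (251, [10.0, -0.0, -60.0]), (256, [7.0, -0.0, -60.0]), (261, [5.0, -0.0, -60.0])]
w8 [(206, [5.0, -0.0, 14.0]), (211, [1.0, -0.0, 13.0]), (216, [22.0, -0.0, -50.0]), (221, [21.0, -0.0, -54.0]), (226, [20.0, -0.0, -58.0]), (231, [19.0, -0.0, -61.0]), (236, [17.0, -0.0, -60.0]), (241, [15.0, -0.0, -61.0]), (246, [12.0, -0.0, -60.0]), (251, [9.0, -0.0, -60.0]), (256, [7.0, -0.0, -60.0]), (261, [4.0, -0.0, -60.0])]
```

The cell hasn't slipped. The moment suggests that the finger tips, in front of the nub end, are touching the lip posts. I'll back up and come in steeper (40°) and closer to the plate, which keeps the fingers clear of the posts.

```bash
python3 -m jog '[{"tx":5,"ty":0,"tz":-8.7,"wx":0,"wy":0,"wz":0,"claw":0},{"tx":10,"ty":0,"tz":-17.3,"wx":0,"wy":0,"wz":0,"claw":0},{"tx":10,"ty":0,"tz":-17.3,"wx":0,"wy":0,"wz":0,"claw":0},{"tx":0,"ty":0,"tz":0,"wx":0,"wy":5,"wz":0,"claw":0},{"tx":0,"ty":0,"tz":0,"wx":0,"wy":5,"wz":0,"claw":0},{"tx":0,"ty":0,"tz":0,"wx":0,"wy":0,"wz":0,"claw":0},{"tx":0,"ty":0,"tz":0,"wx":0,"wy":0,"wz":0,"claw":0}]'
python3 - <<'E'
from h import *
o=arm.get_obs(); print("F,M",(B.T@o["contact_force"]).round(1),(B.T@o["moment"]).round(3))
state(); go(-29,20,40); print("10mm down",(down(AZ,40).T@(-.010*ez)*1e3).round(2),"10mm back",(down(AZ,40).T@(-.010*ex)*1e3).round(2))
E
```

```text
time: 10.65
position: [0.5533, 0.1427, 0.0794]
tcp_rot: [0.324, 0.882, 0.118, -0.32]
contact_force: [-0.0, 1.0, -0.3]
width: 0.0191
finger_force: 59.1
F,M [ 0.7 -0.7 -0.3] [-0.059  0.742 -0.029]
t 10.65 xt -30.1 zb 32.9 th 39.9 y -0.5 yaw 0.09 | F_bay [ 0.7 -0.7 -0.3] q [-0.15  0.78  0.12  1.54 -0.54  1.41  1.07]
(-29, 20, 40) shift [-7.3 -0.5 10.6] turn [-0.06  0.1   0.07]
10mm down [-6.43  0.    7.66] 10mm back [-7.66  0.   -6.43]
```

```bash
python3 -m jog '[{"tx":-7.3,"ty":-0.5,"tz":10.6,"wx":0,"wy":0,"wz":0,"claw":0},{"tx":-3.2,"ty":0,"tz":3.8,"wx":0,"wy":0,"wz":0,"claw":0},{"tx":-3.2,"ty":0,"tz":3.8,"wx":0,"wy":0,"wz":0,"claw":0},{"tx":-3.2,"ty":0,"tz":3.8,"wx":0,"wy":0,"wz":0,"claw":0},{"tx":-3.2,"ty":0,"tz":3.8,"wx":0,"wy":0,"wz":0,"claw":0},{"tx":0,"ty":0,"tz":0,"wx":0,"wy":0,"wz":0,"claw":0}]'
python3 - <<'E'
from h import *
state(); o=arm.get_obs(); print((B.T@o["moment"]).round(2))
E
python3 -m jog '[{"tx":-1.3,"ty":0,"tz":1.5,"wx":0,"wy":0,"wz":0,"claw":0},{"tx":-1.3,"ty":0,"tz":1.5,"wx":0,"wy":0,"wz":0,"claw":0},{"tx":0,"ty":0,"tz":0,"wx":0,"wy":0,"wz":0,"claw":0}]'
python3 - <<'E'
from h import *
state(); o=arm.get_obs(); print((B.T@o["moment"]).round(2))
E
```

```text
time: 11.25
position: [0.5512, 0.1434, 0.0458]
tcp_rot: [0.324, 0.882, 0.117, -0.322]
contact_force: [-0.3, 0.6, -1.0]
width: 0.0191
finger_force: 59.1
t 11.25 xt -28.1 zb -0.9 th 40.0 y 0.2 yaw 0.09 | F_bay [ 0.7 -0.3 -1. ] q [-0.15  0.82  0.11  1.55 -0.55  1.37  1.1 ]
[ 0.    0.75 -0.02]
time: 11.55
position: [0.5517, 0.1433, 0.0424]
tcp_rot: [0.324, 0.882, 0.118, -0.321]
contact_force: [0.2, 0.2, -1.2]
width: 0.019
finger_force: 59.1
t 11.55 xt -28.5 zb -4.2 th 40.0 y -0.0 yaw 0.12 | F_bay [-0.1 -0.3 -1.2] q [-0.15  0.82  0.11  1.55 -0.55  1.36  1.1 ]
[-0.02  0.77 -0.01]
```

```bash
for i in 1; do python3 -m jog '[{"tx":-1.3,"ty":0,"tz":1.5,"wx":0,"wy":0,"wz":0,"claw":0},{"tx":-0.6,"ty":0,"tz":0.8,"wx":0,"wy":0,"wz":0,"claw":0},{"tx":0,"ty":0,"tz":0,"wx":0,"wy":0,"wz":0,"claw":0}]'; done
python3 - <<'E'
from h import *
state(); o=arm.get_obs(); print((B.T@o["moment"]).round(2))
E
python3 -m jog '[{"tx":-0.6,"ty":0,"tz":0.8,"wx":0,"wy":0,"wz":0,"claw":0},{"tx":-0.6,"ty":0,"tz":0.8,"wx":0,"wy":0,"wz":0,"claw":0},{"tx":0,"ty":0,"tz":0,"wx":0,"wy":0,"wz":0,"claw":0}]'
python3 - <<'E'
from h import *
state(); o=arm.get_obs(); print((B.T@o["moment"]).round(2))
E
```

```text
time: 11.85
position: [0.5517, 0.1434, 0.0394]
tcp_rot: [0.323, 0.882, 0.118, -0.321]
contact_force: [0.1, -0.6, -1.4]
width: 0.0193
finger_force: 59.1
t 11.85 xt -28.4 zb -7.2 th 40.0 y -0.1 yaw 0.13 | F_bay [-0.5  0.3 -1.4] q [-0.15  0.83  0.11  1.55 -0.55  1.36  1.1 ]
[0.06 0.74 0.  ]
time: 12.15
position: [0.5516, 0.1434, 0.0374]
tcp_rot: [0.323, 0.882, 0.118, -0.321]
contact_force: [1.2, 0.7, -1.2]
width: 0.0192
finger_force: 59.1
t 12.15 xt -28.3 zb -9.2 th 40.0 y -0.0 yaw 0.12 | F_bay [-0.5 -1.3 -1.2] q [-0.15  0.83  0.11  1.56 -0.55  1.36  1.1 ]
[-0.01  0.85  0.02]
```

```bash
python3 -m jog '[{"tx":-1.53,"ty":0,"tz":-1.29,"wx":0,"wy":0,"wz":0,"claw":0},{"tx":-1.53,"ty":0,"tz":-1.29,"wx":0,"wy":0,"wz":0,"claw":0},{"tx":-1.53,"ty":0,"tz":-1.29,"wx":0,"wy":0,"wz":0,"claw":0},{"tx":0,"ty":0,"tz":0,"wx":0,"wy":0,"wz":0,"claw":0}]'
python3 -c "from h import *; state()"
python3 -m jog '[{"tx":-1.53,"ty":0,"tz":-1.29,"wx":0,"wy":0,"wz":0,"claw":0},{"tx":-1.53,"ty":0,"tz":-1.29,"wx":0,"wy":0,"wz":0,"claw":0},{"tx":0,"ty":0,"tz":0,"wx":0,"wy":0,"wz":0,"claw":0}]'
python3 -c "from h import *; state()"
```

```text
time: 12.55
position: [0.5562, 0.1396, 0.0376]
tcp_rot: [0.323, 0.882, 0.118, -0.321]
contact_force: [-0.3, 1.4, -0.3]
width: 0.0193
finger_force: 59.1
t 12.55 xt -34.4 zb -9.0 th 40.0 y -0.1 yaw 0.13 | F_bay [ 1.2 -0.8 -0.3] q [-0.14  0.84  0.11  1.54 -0.55  1.37  1.1 ]
time: 12.85
position: [0.5587, 0.1375, 0.0378]
tcp_rot: [0.323, 0.882, 0.118, -0.322]
contact_force: [-2.8, 2.2, 0.8]
width: 0.0196
finger_force: 59.0
t 12.85 xt -37.7 zb -9.0 th 40.1 y -0.1 yaw 0.15 | F_bay [3.6 0.1 0.8] q [-0.14  0.84  0.11  1.53 -0.54  1.37  1.1 ]
```

```bash
python3 -m jog '[{"tx":-1.53,"ty":0,"tz":-1.29,"wx":0,"wy":0,"wz":0,"claw":0},{"tx":-1.53,"ty":0,"tz":-1.29,"wx":0,"wy":0,"wz":0,"claw":0},{"tx":-0.77,"ty":0,"tz":-0.64,"wx":0,"wy":0,"wz":0,"claw":0},{"tx":0,"ty":0,"tz":0,"wx":0,"wy":0,"wz":0,"claw":0},{"tx":0,"ty":0,"tz":0,"wx":0,"wy":0,"wz":0,"claw":0}]'
python3 -c "from h import *; state()"
```

```text
time: 13.35
position: [0.5615, 0.1351, 0.038]
tcp_rot: [0.323, 0.882, 0.118, -0.323]
contact_force: [-5.8, 3.5, 1.7]
width: 0.019
finger_force: 58.9
t 13.35 xt -41.3 zb -8.9 th 40.2 y -0.2 yaw 0.19 | F_bay [6.7 1.1 1.7] q [-0.14  0.84  0.11  1.52 -0.54  1.38  1.1 ]
```

```bash
python3 -m jog '[{"tx":-1.53,"ty":0,"tz":-1.29,"wx":0,"wy":0,"wz":0,"claw":0},{"tx":-1.53,"ty":0,"tz":-1.29,"wx":0,"wy":0,"wz":0,"claw":0},{"tx":-0.77,"ty":0,"tz":-0.64,"wx":0,"wy":0,"wz":0,"claw":0},{"tx":0,"ty":0,"tz":0,"wx":0,"wy":0,"wz":0,"claw":0},{"tx":0,"ty":0,"tz":0,"wx":0,"wy":0,"wz":0,"claw":0}]'
python3 -c "from h import *; state()"
python3 - <<'E'
from h import *
go(-45.5,-9.3,30); T=tool()
# per-step deltas of the planned rotation, xt and zb held
g=[goal(-45.5,-9.3,t) for t in (40,35,30,25,20,15,10,5,0)]
for a,b in zip(g,g[1:]): 
    A=np.eye(4);A[:3,3]=a[0];A[:3,:3]=a[1]; print(delta(A,*b))
E
```

```text
time: 13.85
position: [0.564, 0.1328, 0.0383]
tcp_rot: [0.322, 0.881, 0.118, -0.325]
contact_force: [-9.8, 5.8, 3.3]
width: 0.0194
finger_force: 58.7
t 13.85 xt -44.8 zb -8.8 th 40.4 y -0.2 yaw 0.22 | F_bay [11.2  1.9  3.3] q [-0.13  0.85  0.11  1.51 -0.54  1.39  1.11]
(-45.5, -9.3, 30) shift [-11.4   0.1   5.8] turn [ -0.21 -10.41   0.19]
(array([-4.8,  0. ,  3. ]), array([ 0., -5.,  0.]))
(array([-5. , -0. ,  3.1]), array([-0., -5., -0.]))
(array([-5.1,  0. ,  3.2]), array([-0., -5.,  0.]))
(array([-5.3, -0. ,  3.3]), array([ 0., -5., -0.]))
(array([-5.4,  0. ,  3.4]), array([-0., -5.,  0.]))
(array([-5.5,  0. ,  3.5]), array([ 0., -5., -0.]))
(array([-5.5,  0. ,  3.7]), array([ 0., -5.,  0.]))
(array([-5.6, -0. ,  3.8]), array([-0., -5., -0.]))
```

```bash
python3 -m jog '[{"tx":-2.4,"ty":0,"tz":1.5,"wx":0,"wy":-2.5,"wz":0,"claw":0},{"tx":-2.4,"ty":0,"tz":1.5,"wx":0,"wy":-2.5,"wz":0,"claw":0},{"tx":-2.5,"ty":0,"tz":1.5,"wx":0,"wy":-2.5,"wz":0,"claw":0},{"tx":-2.5,"ty":0,"tz":1.5,"wx":0,"wy":-2.5,"wz":0,"claw":0},{"tx":0,"ty":0,"tz":0,"wx":0,"wy":0,"wz":0,"claw":0},{"tx":0,"ty":0,"tz":0,"wx":0,"wy":0,"wz":0,"claw":0}]'
python3 -c "from h import *; state();  go(-45.2,-9.3,25)"
```

```text
time: 14.45
position: [0.5664, 0.1309, 0.0269]
tcp_rot: [0.331, 0.906, 0.089, -0.247]
contact_force: [-9.2, 6.8, -0.9]
width: 0.0194
finger_force: 59.0
t 14.45 xt -43.9 zb -9.4 th 30.4 y -0.3 yaw 0.26 | F_bay [11.4  0.8 -0.9] q [-0.2   0.77  0.15  1.62 -0.5   1.21  1.08]
(-45.2, -9.3, 25) shift [-6.6 -0.   2.7] turn [-0.23 -5.44  0.24]
```

```bash
python3 -m jog '[{"tx":-2.8,"ty":0,"tz":1.4,"wx":0,"wy":-2.5,"wz":0,"claw":0},{"tx":-2.8,"ty":0,"tz":1.4,"wx":0,"wy":-2.5,"wz":0,"claw":0},{"tx":-2.6,"ty":0,"tz":1.6,"wx":0,"wy":-2.5,"wz":0,"claw":0},{"tx":0,"ty":0,"tz":0,"wx":0,"wy":0,"wz":0,"claw":0},{"tx":0,"ty":0,"tz":0,"wx":0,"wy":0,"wz":0,"claw":0}]'
python3 -c "from h import *; state()
o=arm.get_obs(); print((B.T@o['moment']).round(2));  go(-45.2,-9.3,18)"
```

```text
time: 14.95
position: [0.5696, 0.1278, 0.0188]
tcp_rot: [0.336, 0.921, 0.067, -0.188]
contact_force: [-9.0, 7.7, -1.8]
width: 0.019
finger_force: 59.2
t 14.95 xt -43.9 zb -9.6 th 23.0 y -0.0 yaw 0.28 | F_bay [11.9 -0.1 -1.8] q [-0.27  0.72  0.17  1.69 -0.46  1.08  1.04]
[ 0.02 -2.    0.05]
(-45.2, -9.3, 18) shift [-6.3  0.3  2.5] turn [-0.26 -5.    0.27]
```

```bash
python3 -m jog '[{"tx":-2.65,"ty":0.1,"tz":1.6,"wx":0,"wy":-2.5,"wz":0.1,"claw":0},{"tx":-2.65,"ty":0.1,"tz":1.65,"wx":0,"wy":-2.5,"wz":0.1,"claw":0},{"tx":0,"ty":0,"tz":0,"wx":0,"wy":0,"wz":0,"claw":0},{"tx":0,"ty":0,"tz":0,"wx":0,"wy":0,"wz":0,"claw":0}]'
python3 -c "from h import *; state()
o=arm.get_obs(); print((B.T@o['moment']).round(2));  go(-44.2,-9.3,14)"
```

```text
time: 15.35
position: [0.572, 0.1257, 0.0135]
tcp_rot: [0.34, 0.927, 0.052, -0.148]
contact_force: [-9.7, 7.4, -2.9]
width: 0.0191
finger_force: 59.3
t 15.35 xt -43.6 zb -9.9 th 18.0 y 0.1 yaw 0.07 | F_bay [12.2  0.6 -2.9] q [-0.32  0.69  0.2   1.74 -0.43  0.99  1.01]
[ 0.15 -2.28  0.06]
(-44.2, -9.3, 14) shift [-4.7  0.4  2.1] turn [-0.3  -4.04  0.08]
```

```bash
python3 -m jog '[{"tx":-2.7,"ty":0.1,"tz":1.6,"wx":0,"wy":-2.5,"wz":0,"claw":0},{"tx":-2.7,"ty":0.1,"tz":1.6,"wx":0,"wy":-2.5,"wz":0,"claw":0},{"tx":0,"ty":0,"tz":0,"wx":0,"wy":0,"wz":0,"claw":0},{"tx":0,"ty":0,"tz":0,"wx":0,"wy":0,"wz":0,"claw":0}]'
python3 -c "from h import *; state()
o=arm.get_obs(); print((B.T@o['moment']).round(2));  go(-43.6,-9.5,8)"
```

```text
time: 15.75
position: [0.5752, 0.1228, 0.0085]
tcp_rot: [0.342, 0.933, 0.037, -0.107]
contact_force: [-10.2, 6.8, -3.7]
width: 0.0193
finger_force: 59.3
t 15.75 xt -43.8 zb -9.9 th 13.0 y 0.2 yaw 0.08 | F_bay [12.2  1.4 -3.7] q [-0.37  0.67  0.22  1.78 -0.4   0.9   0.97]
[ 0.19 -2.35 -0.02]
(-43.6, -9.5, 8) shift [-5.2  0.5  3.2] turn [-0.32 -5.03  0.09]
```

```bash
python3 -m jog '[{"tx":-2.7,"ty":0.2,"tz":1.65,"wx":0,"wy":-2.5,"wz":0,"claw":0},{"tx":-2.7,"ty":0.1,"tz":1.65,"wx":0,"wy":-2.5,"wz":0,"claw":0},{"tx":0,"ty":0,"tz":0,"wx":0,"wy":0,"wz":0,"claw":0},{"tx":0,"ty":0,"tz":0,"wx":0,"wy":0,"wz":0,"claw":0}]'
python3 -c "from h import *; state()
o=arm.get_obs(); print((B.T@o['moment']).round(2));  go(-43.6,-9.8,4)"
```

```text
time: 16.15
position: [0.5787, 0.1198, 0.0038]
tcp_rot: [0.344, 0.937, 0.021, -0.067]
contact_force: [-10.1, 6.7, -4.1]
width: 0.0191
finger_force: 59.4
t 16.15 xt -43.9 zb -9.9 th 8.0 y 0.2 yaw 0.08 | F_bay [12.1  1.4 -4.1] q [-0.43  0.65  0.25  1.83 -0.36  0.81  0.92]
[ 0.23 -2.46 -0.06]
(-43.6, -9.8, 4) shift [-4.2  0.6  3. ] turn [-0.36 -4.03  0.09]
```

```bash
python3 -m jog '[{"tx":-2.4,"ty":0.1,"tz":1.5,"wx":0,"wy":-2.3,"wz":0,"claw":0},{"tx":-2.4,"ty":0.1,"tz":1.5,"wx":0,"wy":-2.3,"wz":0,"claw":0},{"tx":0,"ty":0,"tz":0,"wx":0,"wy":0,"wz":0,"claw":0},{"tx":0,"ty":0,"tz":0,"wx":0,"wy":0,"wz":0,"claw":0}]'
python3 -c "from h import *; state()
o=arm.get_obs(); print((B.T@o['moment']).round(2));  go(-43.6,-10.3,0)"
```

```text
time: 16.55
position: [0.582, 0.117, -0.0001]
tcp_rot: [0.344, 0.938, 0.007, -0.029]
contact_force: [-10.3, 7.0, -5.0]
width: 0.0191
finger_force: 59.4
t 16.55 xt -43.6 zb -9.7 th 3.4 y 0.2 yaw 0.11 | F_bay [12.4  1.3 -5. ] q [-0.49  0.63  0.29  1.87 -0.33  0.72  0.87]
[ 0.27 -2.58 -0.04]
(-43.6, -10.3, 0) shift [-3.8  0.6  3.3] turn [-0.38 -3.43  0.12]
```

```bash
python3 -m jog '[{"tx":-1.8,"ty":0.1,"tz":1.5,"wx":0,"wy":-1.7,"wz":0,"claw":0},{"tx":-1.8,"ty":0.1,"tz":1.4,"wx":0,"wy":-1.7,"wz":0,"claw":0},{"tx":0,"ty":0,"tz":0,"wx":0,"wy":0,"wz":0,"claw":0},{"tx":0,"ty":0,"tz":0,"wx":0,"wy":0,"wz":0,"claw":0}]'
python3 -c "from h import *; state()
o=arm.get_obs(); print((B.T@o['moment']).round(2));  go(-38,-10.5,0)"
```

```text
time: 16.95
position: [0.5847, 0.1147, -0.0031]
tcp_rot: [0.345, 0.939, -0.003, -0.001]
contact_force: [-10.7, 7.2, -3.8]
width: 0.0189
finger_force: 59.6
t 16.95 xt -43.6 zb -9.9 th 0.0 y 0.1 yaw 0.09 | F_bay [12.9  1.4 -3.8] q [-0.54  0.63  0.32  1.9  -0.3   0.66  0.83]
[ 0.32 -2.84 -0.19]
(-38, -10.5, 0) shift [5.6 0.5 0.7] turn [-0.39 -0.03  0.09]
```

```bash
python3 -m jog '[{"tx":1.5,"ty":0.2,"tz":0.5,"wx":0,"wy":0,"wz":0,"claw":0},{"tx":1.5,"ty":0.1,"tz":0.2,"wx":0,"wy":0,"wz":0,"claw":0},{"tx":1.5,"ty":0,"tz":0,"wx":0,"wy":0,"wz":0,"claw":0},{"tx":0,"ty":0,"tz":0,"wx":0,"wy":0,"wz":0,"claw":0}]'
python3 -c "from h import *; state()"
python3 -m jog '[{"tx":1.3,"ty":0,"tz":0,"wx":0,"wy":0,"wz":0,"claw":0},{"tx":1.2,"ty":0,"tz":0,"wx":0,"wy":0,"wz":0,"claw":0},{"tx":0,"ty":0,"tz":0,"wx":0,"wy":0,"wz":0,"claw":0}]'
python3 - <<'E'
from h import *
state(); snap("wrist","w9"); p,d,T,m,C,X=cloud("w9"); Q=((X-T[:3,3])@T[:3,:3])*1e3; L=((X-H)@B)*1e3
for x in range(12,46,3):
    s=(d>0)&(abs(Q[...,0]-x)<1.5)&(abs(Q[...,1])<16)&(Q[...,2]<-20)&(Q[...,2]>-75)
    if s.sum()>4: k=s&(abs(Q[...,1]+.8)<4); print(x,s.sum(),np.percentile(Q[s][:,1],[2,98]).round(1),"ctr z",np.percentile(Q[k][:,2],[5,50]).round(1) if k.sum() else "", p[s].mean().round(0))
E
```

```text
time: 17.35
position: [0.5834, 0.116, -0.0033]
tcp_rot: [0.345, 0.938, -0.003, 0.0]
contact_force: [-8.4, 3.0, -3.6]
width: 0.0194
finger_force: 59.6
t 17.35 xt -41.5 zb -9.8 th -0.2 y 0.1 yaw -0.01 | F_bay [ 8.4  3.2 -3.6] q [-0.54  0.63  0.32  1.91 -0.3   0.66  0.82]
time: 17.65
position: [0.5821, 0.1174, -0.0031]
tcp_rot: [0.345, 0.938, -0.003, 0.001]
contact_force: [-6.9, 2.6, -3.1]
width: 0.0192
finger_force: 59.6
t 17.65 xt -39.6 zb -9.7 th -0.2 y -0.1 yaw -0.02 | F_bay [ 6.9  2.5 -3.1] q [-0.55  0.62  0.32  1.91 -0.3   0.65  0.82]
12 1161 [-15.7  15.3] ctr z [-60.9 -60. ] 74.0
15 272 [-10.6   8.9] ctr z [-60.9 -60.2] 77.0
18 240 [-9.2  7.2] ctr z [-60.9 -60. ] 77.0
21 649 [-10.2  10.3] ctr z [-60.4 -53.1] 68.0
24 509 [-13.9  14.6] ctr z [-52.8 -37.4] 37.0
27 386 [-15.2  15. ] ctr z  32.0
30 385 [-15.3  15.4] ctr z  37.0
33 1174 [-13.6  13.9] ctr z [-57.3 -50.9] 60.0
36 355 [-15.   15.3] ctr z [-37.9 -36.8] 62.0
39 370 [-15.4  15.2] ctr z [-37.9 -36.8] 65.0
42 498 [-15.3  15.2] ctr z [-37.4 -31.9] 77.0
45 363 [-15.3  15.1] ctr z [-27.1 -25.5] 119.0
```

```bash
python3 -m jog '[{"tx":0.8,"ty":-0.3,"tz":0.5,"wx":0,"wy":0,"wz":0,"claw":0},{"tx":0.8,"ty":0,"tz":0.5,"wx":0,"wy":0,"wz":0,"claw":0},{"tx":0.8,"ty":0,"tz":0,"wx":0,"wy":0,"wz":0,"claw":0},{"tx":0,"ty":0,"tz":0,"wx":0,"wy":0,"wz":0,"claw":0}]'
python3 -c "from h import *; state()"
python3 -m jog '[{"tx":0.8,"ty":0,"tz":0.4,"wx":0,"wy":0,"wz":0,"claw":0},{"tx":0.8,"ty":0,"tz":0,"wx":0,"wy":0,"wz":0,"claw":0},{"tx":0,"ty":0,"tz":0,"wx":0,"wy":0,"wz":0,"claw":0}]'
python3 -c "from h import *; state()"
```

```text
time: 18.1
position: [0.5813, 0.1181, -0.0035]
tcp_rot: [0.346, 0.938, -0.003, 0.002]
contact_force: [-4.9, 1.7, -1.8]
width: 0.0193
finger_force: 59.7
t 18.1 xt -38.4 zb -10.0 th -0.3 y -0.1 yaw -0.05 | F_bay [ 4.8  1.9 -1.8] q [-0.55  0.62  0.32  1.91 -0.3   0.65  0.82]
time: 18.4
position: [0.5809, 0.1185, -0.0036]
tcp_rot: [0.346, 0.938, -0.003, 0.003]
contact_force: [-6.5, 0.3, 0.1]
width: 0.0194
finger_force: 59.8
t 18.4 xt -37.8 zb -10.0 th -0.4 y -0.1 yaw -0.08 | F_bay [5.2 4.  0.1] q [-0.55  0.62  0.32  1.92 -0.3   0.65  0.82]
```

```bash
python3 -m jog '[{"tx":0,"ty":0,"tz":0,"wx":0,"wy":0,"wz":0,"claw":0.3},{"tx":0,"ty":0,"tz":0,"wx":0,"wy":0,"wz":0,"claw":0.45},{"tx":0,"ty":0,"tz":0,"wx":0,"wy":0,"wz":0,"claw":0.45},{"tx":0,"ty":0,"tz":0,"wx":0,"wy":0,"wz":0,"claw":0.45}]'
python3 -c "from h import *; state()"
```

```text
time: 18.8
position: [0.5831, 0.1188, -0.0029]
tcp_rot: [0.346, 0.938, -0.002, 0.005]
contact_force: [-0.5, -0.3, -0.2]
width: 0.0384
finger_force: 0.0
t 18.8 xt -39.1 zb -9.1 th -0.6 y -1.6 yaw -0.07 | F_bay [ 0.2  0.5 -0.2] q [-0.55  0.62  0.32  1.91 -0.3   0.65  0.82]
```

```bash
python3 -m jog '[{"tx":0,"ty":-1.5,"tz":-5,"wx":0,"wy":0,"wz":0,"claw":0.45},{"tx":0,"ty":0,"tz":-40,"wx":0,"wy":0,"wz":0,"claw":0.45},{"tx":0,"ty":0,"tz":-40,"wx":0,"wy":0,"wz":0,"claw":0.45},{"tx":0,"ty":0,"tz":-40,"wx":0,"wy":0,"wz":0,"claw":0.45},{"tx":-40,"ty":0,"tz":0,"wx":0,"wy":0,"wz":0,"claw":0.45},{"tx":-40,"ty":0,"tz":0,"wx":0,"wy":0,"wz":0,"claw":0.45},{"tx":-20,"ty":0,"tz":0,"wx":0,"wy":0,"wz":0,"claw":0.45},{"tx":0,"ty":0,"tz":0,"wx":0,"wy":0,"wz":0,"claw":0.45},{"tx":0,"ty":0,"tz":0,"wx":0,"wy":0,"wz":0,"claw":0.45}]'
python3 - <<'E'
from h import *
snap("wrist","w10"); p,d,T,m,C,X=cloud("w10"); L=((X-H)@B)*1e3; hsv=cv2.cvtColor(p,cv2.COLOR_RGB2HSV)
mk=(d>0)&(abs(L[...,1])<20)&(abs(L[...,0])<70)&(L[...,2]>-2)&(L[...,2]<20)
for x in range(-60,48,4):
    s=mk&(abs(L[...,0]-x)<2); k=s&(abs(L[...,1])<4)
    if s.sum()>4: print(x,s.sum(),np.percentile(L[s][:,1],[2,98]).round(1),"ctr z",np.percentile(L[k][:,2],[10,50,90]).round(1) if k.sum() else "","rgb",p[k].mean(0).round(0) if k.sum() else "")
c=mk&(p.max(2)>60)&(abs(L[...,0])<28)&(L[...,2]>6)&(L[...,2]<14); P=L[c]
tz=np.polyfit(P[abs(P[:,1]-np.median(P[:,1]))<3][:,0],P[abs(P[:,1]-np.median(P[:,1]))<3][:,2],1); print("top slope,z",tz,"y",np.polyfit(P[:,0],P[:,1],1))
q,_=arm.capture("top"); print(arm.get_obs()["contact_force"].round(1),arm.get_obs()["time"])
E
```

```text
time: 19.7
position: [0.6564, 0.0535, 0.1226]
tcp_rot: [0.346, 0.938, -0.002, 0.004]
contact_force: [1.3, 0.8, -0.0]
width: 0.0384
finger_force: 0.0
-60 45 [-14.2  17.4] ctr z  rgb 
-56 45 [-14.2  17.3] ctr z  rgb 
-52 45 [-15.   17.2] ctr z  rgb 
-48 78 [-14.9  17.1] ctr z [2.2 4.2 5.4] rgb [88. 85. 81.]
-44 108 [-14.9  17. ] ctr z [3.6 5.  6.1] rgb [91. 87. 83.]
-40 110 [-14.8  16.9] ctr z [ 4.6  6.9 11.4] rgb [106. 102.  97.]
-36 188 [-14.7  16.7] ctr z [ 8.5  9.8 11.4] rgb [103.  99.  94.]
-32 192 [-14.6  16.7] ctr z [ 8.   9.2 10. ] rgb [88. 86. 82.]
-28 181 [-14.5  16.6] ctr z [ 8.2  9.  10.1] rgb [66. 66. 64.]
-24 149 [-13.7  15.8] ctr z [ 8.  9. 10.] rgb [66. 66. 64.]
-20 130 [-9.6 10.8] ctr z [ 8.4  9.  10.1] rgb [66. 66. 64.]
-16 146 [-9.5 10.7] ctr z [8.1 9.1 9.8] rgb [66. 66. 64.]
-12 139 [-9.4 10.7] ctr z [8.  9.1 9.9] rgb [66. 66. 64.]
-8 130 [-9.4 10.6] ctr z [ 8.5  9.1 10.1] rgb [66. 66. 64.]
-4 152 [-9.3 10.5] ctr z [ 8.2  9.  10. ] rgb [66. 66. 65.]
0 136 [-9.3 10.5] ctr z [ 8.1  9.3 10.2] rgb [66. 66. 65.]
4 146 [-9.2 10.4] ctr z [8.2 9.  9.8] rgb [66. 66. 65.]
8 147 [-9.2 10.4] ctr z [ 8.2  9.1 10.3] rgb [67. 66. 65.]
12 145 [-9.1 10.3] ctr z [ 8.5  9.3 10.1] rgb [66. 66. 64.]
16 148 [-9.1 10.2] ctr z [ 8.2  9.  10.5] rgb [66. 66. 64.]
20 150 [-9.  10.2] ctr z [8.3 9.3 9.8] rgb [66. 66. 64.]
24 154 [-9.8 10.1] ctr z [ 8.1  9.1 10.3] rgb [66. 66. 64.]
28 208 [-10.7  12.4] ctr z [ 8.2  9.2 10.1] rgb [66. 66. 64.]
32 188 [-12.1  14. ] ctr z [7.2 8.9 9.9] rgb [70. 69. 67.]
36 110 [-11.4  13.3] ctr z  rgb 
40 139 [-10.6  12. ] ctr z [0.6 5.8 7. ] rgb [123.  95.  45.]
top slope,z [1.87427726e-03 9.10147698e+00] y [0.00705303 2.19053364]
[ 0.4 -0.5 -0.3] 19.8
```

```bash
python3 -c "
from bench import arm
print(arm.sign_off())"
```

```text
the job is handed in; nothing more can be done
None
```

The longer cell is loaded in the holder and let go. Depth readings show it level, centred between the cheeks and under both lips. The highest force measured at the wrist was about 21 N: one finger-side contact on the way in, before I backed off and came in steeper. The job was handed in at about 20 s, and the verdict was not shown.

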